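# Make room in the offcut row and slot in the spare

### The job

Put the spare box-section offcut into the row on the blue stand, directly beside the tall piece on its right-hand side (the robot's right). The row is too tight for it, so first gently nudge the pieces on either side of that spot apart along the stand until they come up against the end cheeks, and only then slide the spare down into the gap until it stands fully on the base plate, upright and in line with the others. Do not lift or tip the row's pieces, do not ram or force anything, and leave the tape roll, hammer and holed bar alone.

Things in the scene. Friction and masses are not known exactly. Their poses are not given: they have to be found in the camera images.
- stand: blue base plate 110 x 260 x 12 mm; origin under its centre, y along the row to the robot's left. On it a rigid steel frame: two end cheeks 46 mm wide, 8 thick, 70 high, 152 mm apart inside; 6 mm high feet and tie bars (45 mm off the row line). The frame sits up to 13 mm off centre along y, unmeasured: see or feel for the cheeks. It does not give when pushed.
- tall: tall offcut of dark steel box section, 50 (x) by 30 (y) mm, 3 mm wall, hollow, 100 mm high, 0.2 kg, loose and upright in the row of four on the stand; origin at the centre of its underside. First, second or third from the robot's left (+y), so a short one is always on its right. Pieces stand about 0.3 mm apart, with 2 to 29 mm left to the cheek at each end.
- short_a: short offcut of the same 50 (x) by 30 (y) mm section, 80 mm high, 0.2 kg, loose and upright in the row; origin at the centre of its underside. Pushed along the stand, each piece slides at 1 to 3 N; up against a cheek, 10 to 15 N is plenty (in a firm grip) and over 20 N is ramming. Four pieces and the spare together leave 2 mm between the cheeks.
- short_b: short offcut like short_a; the three short ones are alike
- short_c: short offcut like short_a; always last on the robot's right (-y end)
- spare: the spare offcut, same 50 (x) by 30 (y) mm dark steel section, 80 mm high, 0.17 to 0.29 kg, upright alone on the bench; hollow top, capped foot whose lower 5 mm is bevelled inward by 1.5 mm on each of the two sides that face along y; origin at the centre of its underside.
- tape: bystander: roll of paper tape lying flat, 90 mm across, 25 mm high; origin at the centre of its underside
- hammer: bystander: hammer lying on the bench, handle along its x
- flat_bar: bystander: flat steel bar with six holes, 200 x 45 x 6 mm, lying on the bench; origin at the centre of its underside
There are look-alikes about, which are no part of the job. Leave any orange look-alike of the short_c alone.

How it is judged:
By the outcome, as a careful person would: the job done as asked, in the order asked, and still so for the second after the job is handed in, with the robot touching nothing.
It also fails if it takes over 64 s, if anything falls off the work surface, if the arm or the gripper's body presses on something with over 40 N, if the wrist force passes 120 N, or if a joint passes its speed limit or range.

### The arm

A 7-joint arm with a two-finger parallel gripper is mounted at the origin on the work surface. World frame = base frame: x ahead of the robot, y to its left, z up, the work surface at z = 0. Lengths are in m, angles in rad, forces in N, time in s.
With the tool pointing down it reaches from about 0.425 to 0.875 m from the base axis. Payload 4.7 kg.
Tool frame: the origin (TCP) lies at the very end of the fingers, on their centre line; the grasp point (between the pads) lies 19 mm behind it (grip_point_offset is the distance from the TCP to the grasp point, in m); x points along the fingers, z is the direction in which the jaws open and shut, and the axes are right-handed (so a half turn about x gives the same grasp; the last joint's range is limited). The gripper opens to 87 mm and grips with 3 to 60 N. Pads are 19 mm wide; open, the fingers measure 117 mm over their backs; the gripper's body (75 mm by 190 mm) begins 51 mm behind the grasp point.
Start: joints at [1.267, 0.321, -0.07, 1.45, 0.023, 1.371, -0.057], TCP at [0.203, -0.617, 0.223] pointing down, gripper open.
Joint ranges: [-2.86, 2.86], [-0.3, 2.09], [-1.38, 1.24], [0.06, 2.45], [-1.56, 4.7], [0.09, 2.05], [-2.69, 2.69]. Speed limits (rad/s): [2.57, 2.57, 3.14, 3.14, 3.14, 3.14, 3.14].

### API

Orientations are given as a rotation vector (axis times angle).
In Python, from bench import get_state, get_image, calibration, close_job, grip_point_offset gives the robot as it stands.
- The arm moves only by the tool play_rows, never from a script. Its argument "targets" is a list of rows, each an object with "claw": the closure, from 0 (fully open) to 1 (shut); "linear": the shift along the tool's x, y, z as a fraction of full scale, a list of three; "rotation": the turn, a rotation vector about the tool's x, y, z as a fraction of full scale, a list of three. In form: [{"claw": claw, "linear": [x, y, z], "rotation": [wx, wy, wz]}, ...]. A call has 1 to 10 rows; each row shifts and turns the pose as measured when the row begins, along the tool's axes as they then stand; what a row does not reach is not made up. Full scale, the value 1, is 2.5 cm for a shift and 90 degrees for a turn. A row lasts 1/12 s, in which the tool goes at most 41.7 mm and 7.16 degrees, less where a joint would pass 70% of its speed; a pose out of reach is approached as far as the arm can. A call with a number of a shift or a turn outside -1 to 1 is refused whole. A call with a gripper value outside its range is refused whole. The fingers move at their own pace and stop on an object; "newtons" is the grip in N (left out, the last holds). Time passes only in rows, so rows that do not move let the fingers close. It gives the time, the measured TCP pose, the force and the opening at its end, in the units of the state.
- get_state(): the state, without advancing time (a new reading comes with each control period).
- get_image(name): name is "scene" or "side" or "wrist"; returns the picture (480x640x3 uint8, blue, green, red); there is no depth.
- calibration(name): a dict with "fx", "fy", "cx", "cy" (pixels), "rvec" (rotation vector, rad) and "tvec" (3), from world to camera coordinates, as OpenCV has them; the wrist camera has in their place "hand_eye" (4x4, takes a point from camera to tool coordinates, whose origin is the TCP and whose axes are the tool frame's). Camera axes: x right, y down, z forward; pixel columns grow to the right and rows downward; lengths in m; the calibration is good to about 2 mm. A picture is of the moment at which its call begins: read the wrist's pose just before it. calibration takes no time and is no camera call.
- close_job(): hands the job in, once; it reports no verdict.
The state is a dict: "time": time; "joint_positions": joint angles; "qd": joint speeds; "joint_torque": joint torques, N m; "position": TCP position; "tool_rot": TCP orientation; "ft_force": force on the tool from outside, world axes, zero at the start; "torque": the same for the moment, N m; "grip_width": opening from 0.0 (shut) to 1.0 (fully open).
Only numpy, scipy, OpenCV 4.12 (cv2) and the standard library are available. Lean on these libraries where they do the work, as an engineer would, in place of code of your own. Each camera call takes 0.05 s, during which the arm holds its last target. There are 200 camera calls.

## Working session

There is one attempt and no reset: what is moved stays moved. The work goes in short steps, Python scripts to look and compute and a tool call to move; the robot and the scene stay as the last step left them, time stands still between calls to the robot, and variables do not carry over. Pictures are saved under pics/ and viewed, about 8 in all and at most 12, crops included, and the job is handed in when it is done.

Besides the shell and the picture viewer there is one more tool, called after "Request:" as name([rows], argument=value, ...), one row to a line, values as JSON. play_rows: Moves the arm, as the interface text tells. Shift numbers are shares of 2.5 cm and turn numbers shares of 90 degrees, none past 1 either way. Its arguments: {"type":"object","properties":{"targets":{"type":"array"},"newtons":{"type":"number"}},"required":["targets"]}

```bash
mkdir -p pics; ls
python3 - <<'E'
from bench import *
import cv2, numpy as np
print(get_state()); print(grip_point_offset)
for n in ("scene","side","wrist"):
    print(n,calibration(n)); cv2.imwrite(f"pics/{n}0.png",get_image(n))
E
```

```text
pics
{'time': 0.0, 'joint_positions': array([ 1.26710402,  0.32179998, -0.07008215,  1.45169041,  0.02260047,
        1.37080046, -0.05690594]), 'qd': array([ 0.00067371,  0.00124596,  0.00022121, -0.00101627,  0.00141822,
       -0.00144379,  0.00063194]), 'joint_torque': array([-4.50955504e-04, -4.91294968e+01, -4.04618857e-01, -3.12530065e+01,
       -6.41140994e-02,  4.37477406e-02,  2.22870767e-04]), 'position': array([ 0.20288017, -0.61693471,  0.22146871]), 'tool_rot': array([ 0.97305666,  1.34460156, -0.97133696]), 'ft_force': array([-0.55081969, -0.15100375, -0.25249766]), 'torque': array([0.01201805, 0.02782561, 0.01642727]), 'grip_width': 1.00033732249969}
0.0187
scene {'fx': 544.7614130386969, 'fy': 544.7614130386969, 'cx': 317.73090854485355, 'cy': 228.44691534745837, 'rvec': array([ 0.71974801,  2.66043676, -1.06327592]), 'tvec': array([ 0.56996284, -0.11411448,  1.21002832])}
side {'fx': 581.7156913427057, 'fy': 581.7156913427057, 'cx': 316.041823695697, 'cy': 234.97189522615895, 'rvec': array([ 0.13898707, -2.74704303,  1.45486435]), 'tvec': array([0.58796395, 0.14647617, 1.01828751])}
wrist {'fx': 413.5445166852215, 'fy': 413.5445166852215, 'cx': 326.2889651639671, 'cy': 241.20637088116897, 'hand_eye': array([[ 4.41845611e-04, -2.96842215e-01,  9.54926439e-01,
        -1.62022258e-01],
       [-4.36195614e-04, -9.54926499e-01, -2.96842032e-01,
         8.26128921e-02],
       [ 9.99999807e-01, -2.85376376e-04, -5.51411354e-04,
         9.57137174e-04],
       [ 0.00000000e+00,  0.00000000e+00,  0.00000000e+00,
         1.00000000e+00]])}
```

View pics/scene0.png

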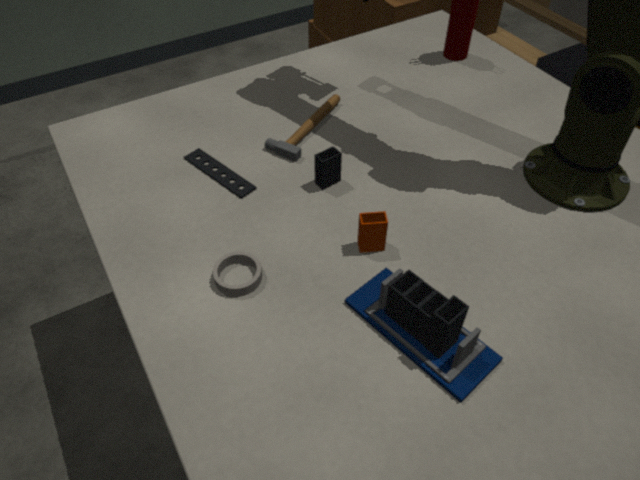

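View pics/side0.png

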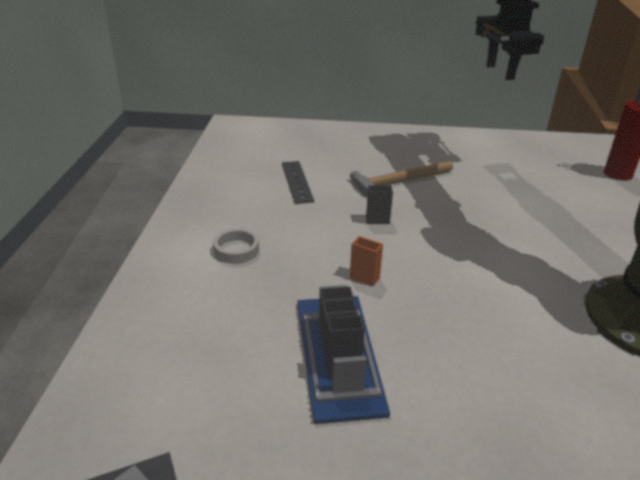

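```bash
cat > h.py <<'E'
from bench import *
import cv2, numpy as np
from scipy.spatial.transform import Rotation as R
def cam(n, st=None):
    c=calibration(n); K=np.array([[c["fx"],0,c["cx"]],[0,c["fy"],c["cy"]],[0,0,1]])
    if n=="wrist":
        T=np.eye(4); T[:3,:3]=R.from_rotvec(st["tool_rot"]).as_matrix(); T[:3,3]=st["position"]
        T=T@c["hand_eye"]; return K,T[:3,:3],T[:3,3]
    Rm=cv2.Rodrigues(c["rvec"])[0]; return K,Rm.T,-Rm.T@c["tvec"]
def cast(C,px,z):
    K,Rw,o=C; px=np.atleast_2d(px).astype(float)
    d=np.c_[px,np.ones(len(px))]@np.linalg.inv(K).T@Rw.T
    return o+d*((z-o[2])/d[:,2])[:,None]
def proj(C,P):
    K,Rw,o=C; p=(np.atleast_2d(P)-o)@Rw@K.T; return p[:,:2]/p[:,2:]
E
python3 - <<'E'
from h import *
np.set_printoptions(precision=4,suppress=True)
for n in ("scene","side"):
    im=cv2.imread(f"pics/{n}0.png"); C=cam(n)
    hsv=cv2.cvtColor(im,cv2.COLOR_BGR2HSV)
    m=cv2.inRange(hsv,(100,140,40),(125,255,255))
    m=cv2.morphologyEx(m,cv2.MORPH_CLOSE,np.ones((5,5)))
    c=max(cv2.findContours(m,0,2)[0],key=cv2.contourArea)
    hull=cv2.convexHull(c)[:,0]
    P=cast(C,hull,0.012)
    r=cv2.minAreaRect((P[:,:2]*1000).astype(np.float32)); print(n,"plate",r)
    g=im.max(2)
    for name,(x0,y0,x1,y1) in {"spare":(305,140,350,195) if n=="scene" else (355,180,400,232)}.items():
        d=(g<60).astype(np.uint8); 
        mm=np.zeros_like(d); mm[y0:y1,x0:x1]=d[y0:y1,x0:x1]
        c=max(cv2.findContours(mm,0,2)[0],key=cv2.contourArea)
        print(n,name,cv2.boundingRect(c)); 
        ap=cv2.approxPolyDP(cv2.convexHull(c),2,True)[:,0]; print(np.c_[ap,cast(C,ap,0.08)[:,:2],cast(C,ap,0)[:,:2]])
a=cv2.imread("pics/scene0.png")[265:400,340:505]; b=cv2.imread("pics/side0.png")[280:425,290:395]
a=cv2.resize(a,None,fx=2.7,fy=2.7,interpolation=2)
b=cv2.resize(b,None,fx=3,fy=3,interpolation=2)
s=cv2.resize(cv2.imread("pics/scene0.png")[140:195,305:350],None,fx=4,fy=4)
o=np.zeros((600,790,3),np.uint8); o[:a.shape[0],:a.shape[1]]=a; o[:b.shape[0],460:460+b.shape[1]]=b; o[370:370+s.shape[0],:s.shape[1]]=s
cv2.imwrite("pics/c1.png",cv2.convertScaleAbs(o,alpha=1.8))
E
```

```text
scene plate ((543.38037109375, 146.70404052734375), (108.03032684326172, 257.25030517578125), 12.264615058898926)
scene spare (314, 147, 27, 43)
[[333.     147.       0.4598  -0.2774   0.4058  -0.3643]
 [340.     153.       0.4577  -0.2526   0.4034  -0.3368]
 [340.     179.       0.5011  -0.1824   0.4516  -0.2588]
 [321.     189.       0.5488  -0.1762   0.5046  -0.2519]
 [314.     182.       0.5504  -0.201    0.5063  -0.2795]
 [315.     155.       0.5063  -0.2736   0.4574  -0.3601]]
side plate ((493.6513977050781, 200.19778442382812), (4.485840320587158, 15.497417449951172), 13.516548156738281)
side spare (366, 186, 25, 37)
[[388.     186.       0.4644  -0.2754   0.4564  -0.4193]
 [388.     221.       0.4657  -0.1378   0.4578  -0.2634]
 [367.     221.       0.5059  -0.1331   0.5033  -0.2581]
 [367.     190.       0.5084  -0.253    0.5061  -0.3939]
 [374.     186.       0.494   -0.2719   0.4898  -0.4152]]
```

View pics/c1.png

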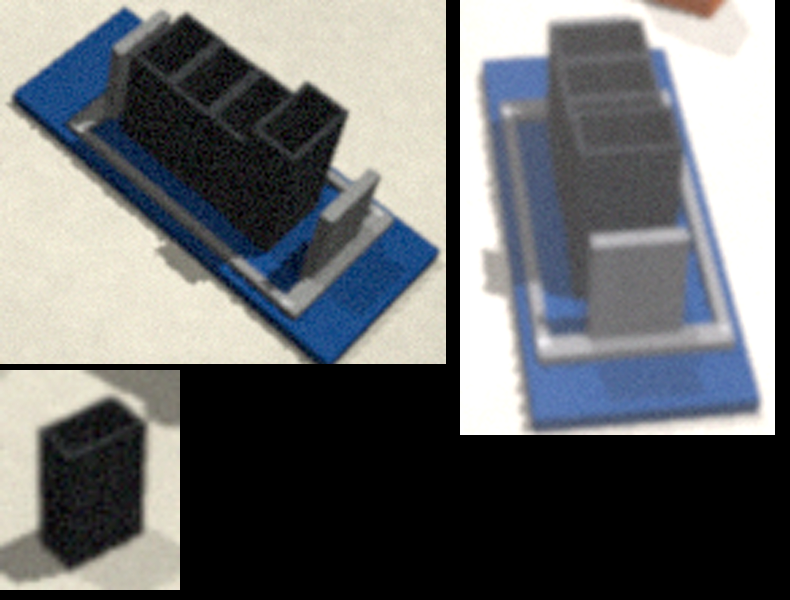

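```bash
cat >> h.py <<'E'
def Rdown(yaw,flip=0):
    # tool x down, tool z along world direction yaw(deg)
    a=np.radians(yaw+180*flip); z=np.array([np.cos(a),np.sin(a),0]); x=np.array([0,0,-1.]); return np.c_[x,np.cross(z,x),z]
def plan(p,yaw,st=None):
    st=st or get_state(); A=R.from_rotvec(st["tool_rot"]).as_matrix()
    B=min((Rdown(yaw,f) for f in(0,1)),key=lambda B:R.from_matrix(A.T@B).magnitude())
    rv=R.from_matrix(A.T@B).as_rotvec(); d=B.T@(np.array(p)-st["position"])
    np.set_printoptions(precision=4,suppress=True)
    print("pos",st["position"],"F",st["ft_force"],"w",round(st["grip_width"]*87,1),"t",round(st["time"],2),"q7",st["joint_positions"][6])
    print("rot deg",np.degrees(rv),"frac",rv/(np.pi/2),"| then shift mm",d*1000,"units",d/.025)
E
python3 - <<'E'
from h import *
s=get_state(); A=R.from_rotvec(s["tool_rot"]).as_matrix(); print(A)
plan((.481,-.267,.25),6); plan((.53,.20,.25),12.3)
E
```

```text
[[-4.94523293e-04  9.49908046e-01  3.12529133e-01]
 [ 1.31515131e-03  3.12529519e-01 -9.49907138e-01]
 [-9.99999013e-01 -5.87281081e-05 -1.40382594e-03]]
pos [ 0.203  -0.6171  0.2217] F [-0.2262 -0.0479 -0.3956] w 86.9 t 0.15 q7 -0.0568927194684041
rot deg [-77.7883  -0.07    -0.0518] frac [-0.8643 -0.0008 -0.0006] | then shift mm [-28.2542 319.0952 313.1025] units [-1.1302 12.7638 12.5241]
pos [ 0.203  -0.6171  0.2217] F [-0.2262 -0.0479 -0.3956] w 86.9 t 0.15 q7 -0.0568927194684041
rot deg [-84.0883  -0.0679  -0.0563] frac [-0.9343 -0.0008 -0.0006] | then shift mm [-28.2542 728.6518 493.5878] units [-1.1302 29.1461 19.7435]
```

Request:
play_rows([
  {"claw":0,"linear":[-0.1,0,0],"rotation":[-0.079,0,0]},
  {"claw":0,"linear":[-0.1,0,0],"rotation":[-0.079,0,0]},
  {"claw":0,"linear":[-0.1,0,0],"rotation":[-0.079,0,0]},
  {"claw":0,"linear":[-0.1,0,0],"rotation":[-0.079,0,0]},
  {"claw":0,"linear":[-0.1,0,0],"rotation":[-0.079,0,0]},
  {"claw":0,"linear":[-0.1,0,0],"rotation":[-0.079,0,0]},
  {"claw":0,"linear":[-0.1,0,0],"rotation":[-0.079,0,0]},
  {"claw":0,"linear":[-0.1,0,0],"rotation":[-0.079,0,0]},
  {"claw":0,"linear":[-0.1,0,0],"rotation":[-0.079,0,0]},
  {"claw":0,"linear":[-0.1,0,0],"rotation":[-0.079,0,0]},
])

```text
time: 0.98
position: [0.202, -0.6143, 0.2417]
tool_rot: [0.007, 1.575, 0.01]
ft_force: [-0.6, -0.1, -0.7]
grip_width: 0.997
```

Request:
play_rows([
  {"claw":0,"linear":[0,0,0],"rotation":[-0.074,0,0]},
  {"claw":0,"linear":[0,1,1],"rotation":[0,0,0]},
  {"claw":0,"linear":[0,1,1],"rotation":[0,0,0]},
  {"claw":0,"linear":[0,1,1],"rotation":[0,0,0]},
  {"claw":0,"linear":[0,1,1],"rotation":[0,0,0]},
  {"claw":0,"linear":[0,1,1],"rotation":[0,0,0]},
  {"claw":0,"linear":[0,1,1],"rotation":[0,0,0]},
  {"claw":0,"linear":[0,1,1],"rotation":[0,0,0]},
  {"claw":0,"linear":[0,1,1],"rotation":[0,0,0]},
  {"claw":0,"linear":[0,1,1],"rotation":[0,0,0]},
])

```text
time: 1.82
position: [0.3939, -0.3605, 0.2379]
tool_rot: [-0.076, 1.58, 0.096]
ft_force: [0.4, 0.5, 0.0]
grip_width: 1.0
```

Run:
```python
from h import *
plan((.481,-.267,.25),6); plan((.53,.19,.25),12.3)
```

```text
pos [ 0.3939 -0.3605  0.2379] F [0.3841 0.532  0.0069] w 87.0 t 1.82 q7 0.7659873395140128
rot deg [ 0.2838 -0.59   -0.7746] frac [ 0.0032 -0.0066 -0.0086] | then shift mm [-12.0614  83.8863  96.4032] units [-0.4825  3.3555  3.8561]
pos [ 0.3939 -0.3605  0.2379] F [0.3841 0.532  0.0069] w 87.0 t 1.82 q7 0.7659873395140128
rot deg [-6.016  -0.5468 -0.8062] frac [-0.0668 -0.0061 -0.009 ] | then shift mm [-12.0614 508.8723 250.2563] units [-0.4825 20.3549 10.0103]
```

Request:
play_rows([
  {"claw":0,"linear":[-0.12,0.85,0.97],"rotation":[0.003,-0.006,-0.008]},
  {"claw":0,"linear":[-0.12,0.85,0.97],"rotation":[0,0,0]},
  {"claw":0,"linear":[-0.12,0.85,0.97],"rotation":[0,0,0]},
  {"claw":0,"linear":[-0.12,0.8,0.95],"rotation":[0,0,0]},
  {"claw":0,"linear":[0,0,0],"rotation":[0,0,0]},
])

```text
time: 2.23
position: [0.4883, -0.2521, 0.25]
tool_rot: [-0.089, 1.567, 0.094]
ft_force: [-0.5, 1.2, 0.3]
grip_width: 1.001
```

Run:
```python
from h import *
import json
s=get_state(); im=get_image("wrist"); cv2.imwrite("pics/w_spare.png",im)
json.dump({k:list(map(float,s[k])) for k in("position","tool_rot")},open("w_spare.json","w"))
plan((.53,.19,.25),12.3)
print(proj(cam("wrist",s),[(.481,-.267,.08),(.481,-.267,0)]))
```

```text
pos [ 0.4863 -0.2547  0.2496] F [-0.3493 -0.9613 -0.3981] w 87.3 t 2.28 q7 0.49398789609053306
rot deg [-5.7525 -0.036  -0.1402] frac [-0.0639 -0.0004 -0.0016] | then shift mm [ -0.4101 425.2125 137.4431] units [-0.0164 17.0085  5.4977]
[[314.1685 232.7649]
 [316.2222 211.3004]]
```

View pics/w_spare.png

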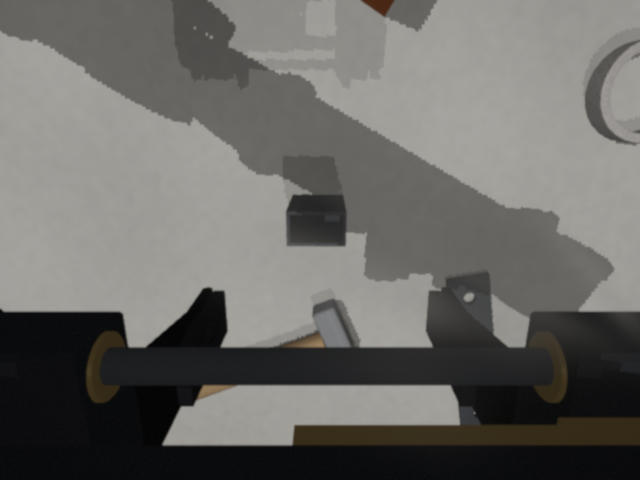

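Request:
play_rows([
  {"claw":0,"linear":[0,0,0],"rotation":[-0.064,0,-0.002]},
  {"claw":0,"linear":[0,1,0.32],"rotation":[0,0,0]},
  {"claw":0,"linear":[0,1,0.32],"rotation":[0,0,0]},
  {"claw":0,"linear":[0,1,0.32],"rotation":[0,0,0]},
  {"claw":0,"linear":[0,1,0.32],"rotation":[0,0,0]},
  {"claw":0,"linear":[0,1,0.32],"rotation":[0,0,0]},
  {"claw":0,"linear":[0,1,0.32],"rotation":[0,0,0]},
  {"claw":0,"linear":[0,1,0.32],"rotation":[0,0,0]},
  {"claw":0,"linear":[0,1,0.32],"rotation":[0,0,0]},
  {"claw":0,"linear":[0,1,0.32],"rotation":[0,0,0]},
])

```text
time: 3.12
position: [0.5029, -0.0305, 0.2441]
tool_rot: [-0.155, 1.576, 0.145]
ft_force: [0.5, 0.3, 0.7]
grip_width: 1.0
```

Request:
play_rows([
  {"claw":0,"linear":[0,1,0.32],"rotation":[0,0,0]},
  {"claw":0,"linear":[0,1,0.32],"rotation":[0,0,0]},
  {"claw":0,"linear":[0,1,0.32],"rotation":[0,0,0]},
  {"claw":0,"linear":[0,1,0.32],"rotation":[0,0,0]},
  {"claw":0,"linear":[0,0.9,0.3],"rotation":[0,0,0]},
  {"claw":0,"linear":[0,0,0],"rotation":[0,0,0]},
  {"claw":0,"linear":[0,0,0],"rotation":[0,0,0]},
])

```text
time: 3.7
position: [0.5172, 0.0993, 0.2409]
tool_rot: [-0.154, 1.579, 0.139]
ft_force: [0.1, -0.8, -1.3]
grip_width: 1.001
```

Run:
```python
from h import *
import json
plan((.53,.19,.25),12.3)
s=get_state(); im=get_image("wrist"); cv2.imwrite("pics/w_st.png",im)
json.dump({k:list(map(float,s[k])) for k in("position","tool_rot")},open("w_st.json","w"))
```

```text
pos [0.5172 0.0993 0.2409] F [ 0.1401 -0.8011 -1.3161] w 87.1 t 3.7 q7 -0.1369763953478398
rot deg [-1.6173 -0.8256  0.4695] frac [-0.018  -0.0092  0.0052] | then shift mm [-9.1342 85.8746 31.8038] units [-0.3654  3.435   1.2722]
```

View pics/w_st.png

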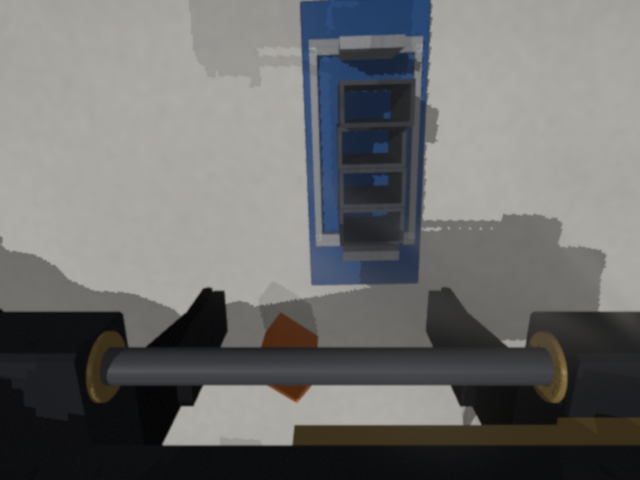

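Run:
```python
from h import *
import json
np.set_printoptions(precision=4,suppress=True)
s=json.load(open("w_st.json")); C=cam("wrist",s)
im=cv2.imread("pics/w_st.png"); hsv=cv2.cvtColor(im,cv2.COLOR_BGR2HSV)
m=cv2.inRange(hsv,(100,120,40),(125,255,255)); m=cv2.morphologyEx(m,cv2.MORPH_CLOSE,np.ones((15,15)))
c=max(cv2.findContours(m,0,2)[0],key=cv2.contourArea)[:,0]
P=cast(C,c,.012)[:,:2]*1000
r=cv2.minAreaRect(P.astype(np.float32)); print("plate",r)
L=[p for p in c if 100<p[1]<270 and p[0]<330]; Rr=[p for p in c if 100<p[1]<270 and p[0]>400]
for E in (L,Rr):
    q=cast(C,E,.012)[:,:2]; f=np.polyfit(q[:,1],q[:,0],1); print("edge yaw",np.degrees(np.arctan(-f[0])),"x@y=.15",np.polyval(f,.15))
print("tall top",cast(C,[(341,82),(413,82),(408,127),(340,127)],.112))
print("short row top",cast(C,[(341,127),(405,127),(341,208),(403,210)],.092))
print("cheek tops",cast(C,[(339,53),(405,53),(345,248),(400,248)],.082))
s2=json.load(open("w_spare.json")); C2=cam("wrist",s2)
print("spare top",cast(C2,[(287,213),(346,213),(346,245),(288,245)],.08))
# zoom crop views
a=cv2.resize(im[20:275,295:435],None,fx=2.3,fy=2.3,interpolation=2); b=cv2.resize(cv2.imread("pics/w_spare.png")[140:350,270:380],None,fx=2.8,fy=2.8,interpolation=2)
o=np.zeros((600,640,3),np.uint8); o[:a.shape[0],:a.shape[1]]=a; o[:b.shape[0],330:330+b.shape[1]]=b[:600]
cv2.imwrite("pics/c2.png",cv2.convertScaleAbs(o,alpha=1.8,beta=10))
```

```text
plate ((536.63232421875, 171.63848876953125), (107.49095153808594, 206.30868530273438), 12.206751823425293)
edge yaw 13.077007359541136 x@y=.15 0.48680542890130485
edge yaw 11.308782287208084 x@y=.15 0.5904226763228826
tall top [[0.5073 0.1985 0.112 ]
 [0.5536 0.2072 0.112 ]
 [0.5573 0.179  0.112 ]
 [0.5122 0.1704 0.112 ]]
short row top [[0.5134 0.1699 0.092 ]
 [0.5588 0.1784 0.092 ]
 [0.5251 0.111  0.092 ]
 [0.5721 0.1184 0.092 ]]
cheek tops [[0.5024 0.2189 0.082 ]
 [0.5483 0.2275 0.082 ]
 [0.5355 0.0766 0.082 ]
 [0.5795 0.0851 0.082 ]]
spare top [[ 0.4569 -0.2528  0.08  ]
 [ 0.5052 -0.2472  0.08  ]
 [ 0.5088 -0.2746  0.08  ]
 [ 0.4602 -0.2803  0.08  ]]
```

View pics/c2.png

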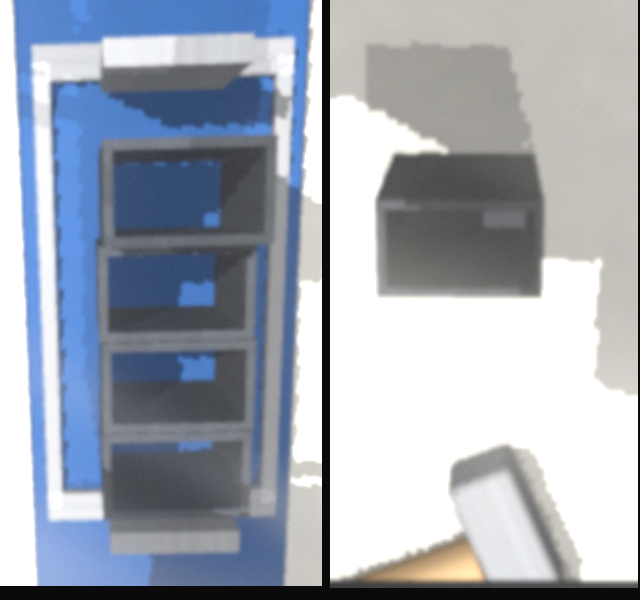

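Run:
```python
from h import *
import json
np.set_printoptions(precision=4,suppress=True)
C=cam("wrist",json.load(open("w_st.json"))); C2=cam("wrist",json.load(open("w_spare.json")))
px=lambda L:[(295+x/2.3,20+y/2.3) for x,y in L]
a=np.radians(12.2); S=lambda P:(P[:,:2])@np.array([[np.cos(a),-np.sin(a)],[np.sin(a),np.cos(a)]])
t=cast(C,px([(103,140),(275,137),(272,243),(101,243)]),.112); print("tall c",t.mean(0)); print(S(t)*1000)
k=cast(C,px([(104,66),(252,66),(110,515),(237,515)]),.082); print("cheek inner",S(k)*1000)
sh=cast(C,px([(100,340),(254,340),(103,432),(250,432)]),.092); print("short edges",S(sh)*1000)
sp=cast(C2,[(286.8,211.4),(346.1,211.4),(345.4,245.7),(286.8,245.7)],.08); print("spare",sp.mean(0),sp[1]-sp[0])
plan((*t.mean(0)[:2],.13),12.2)
```

```text
tall c [0.5331 0.1899 0.112 ]
[[537.0056  87.5116]
 [585.8223  86.9491]
 [586.0439  57.9255]
 [535.9364  59.2512]]
cheek inner [[538.2165 110.552 ]
 [583.6037 109.2467]
 [537.911  -34.7459]
 [582.7467 -35.7495]]
short edges [[535.3649  28.233 ]
 [585.1009  26.9853]
 [535.8164  -2.2844]
 [584.7218  -3.4436]]
spare [ 0.4823 -0.2634  0.08  ] [0.0484 0.0056 0.    ]
pos [0.5171 0.0995 0.2409] F [-0.0536  0.9836  0.0857] w 86.7 t 3.75 q7 -0.13690513407680502
rot deg [-1.5309 -0.8171  0.438 ] frac [-0.017  -0.0091  0.0049] | then shift mm [110.9012  84.9217  34.7401] units [4.436  3.3969 1.3896]
```

Request:
play_rows([
  {"claw":0.2,"linear":[0,0,0],"rotation":[-0.017,-0.009,0.005]},
  {"claw":0.2,"linear":[0,0.9,0.37],"rotation":[0,0,0]},
  {"claw":0.2,"linear":[0,0.9,0.37],"rotation":[0,0,0]},
  {"claw":0.2,"linear":[0,0.9,0.37],"rotation":[0,0,0]},
  {"claw":0.2,"linear":[0,0.7,0.28],"rotation":[0,0,0]},
  {"claw":0.2,"linear":[1,0,0],"rotation":[0,0,0]},
  {"claw":0.2,"linear":[1,0,0],"rotation":[0,0,0]},
  {"claw":0.2,"linear":[1,0,0],"rotation":[0,0,0]},
  {"claw":0.2,"linear":[0.8,0,0],"rotation":[0,0,0]},
  {"claw":0.2,"linear":[0,0,0],"rotation":[0,0,0]},
])

```text
time: 4.58
position: [0.5401, 0.1686, 0.1408]
tool_rot: [-0.152, 1.565, 0.134]
ft_force: [-0.9, -0.9, -0.5]
grip_width: 0.799
```

Run:
```python
from h import *
plan((.5331,.1899,.055),12.2)
```

```text
pos [0.5401 0.1686 0.1408] F [-0.9402 -0.8578 -0.4696] w 69.5 t 4.58 q7 -0.37835297429164944
rot deg [-1.7993 -0.0089  0.6591] frac [-0.02   -0.0001  0.0073] | then shift mm [85.7757 22.2527 -2.3288] units [ 3.431   0.8901 -0.0932]
```

Request:
play_rows([
  {"claw":0.1,"linear":[0,0.89,-0.09],"rotation":[-0.02,0,0.007]},
  {"claw":0.1,"linear":[0,0,0],"rotation":[0,0,0]},
])

```text
time: 4.75
position: [0.534, 0.1868, 0.14]
tool_rot: [-0.165, 1.567, 0.163]
ft_force: [-1.0, 1.0, 0.0]
grip_width: 0.867
```

Run:
```python
from h import *
plan((.5331,.1899,.055),12.2)
```

```text
pos [0.534  0.1868 0.14  ] F [-1.0059  1.0475  0.0148] w 75.4 t 4.75 q7 -0.38039364351399074
rot deg [-0.2549 -0.169   0.0681] frac [-0.0028 -0.0019  0.0008] | then shift mm [84.9689  3.2758 -0.2562] units [ 3.3988  0.131  -0.0102]
```

Request:
play_rows([
  {"claw":0.1,"linear":[0.6,0.13,0],"rotation":[-0.003,-0.002,0]},
  {"claw":0.1,"linear":[0.8,0,0],"rotation":[0,0,0]},
  {"claw":0.1,"linear":[0.8,0,0],"rotation":[0,0,0]},
  {"claw":0.1,"linear":[0.8,0,0],"rotation":[0,0,0]},
  {"claw":0.1,"linear":[0.4,0,0],"rotation":[0,0,0]},
  {"claw":0.1,"linear":[0,0,0],"rotation":[0,0,0]},
])

```text
time: 5.25
position: [0.5406, 0.1879, 0.061]
tool_rot: [-0.165, 1.551, 0.161]
ft_force: [-0.4, -0.1, -0.3]
grip_width: 0.898
```

Run:
```python
from h import *
plan((.5331,.1899,.055),12.2)
cv2.imwrite("pics/w_g1.png",get_image("wrist"))
```

```text
pos [0.5406 0.1879 0.061 ] F [-0.3798 -0.0861 -0.2877] w 78.1 t 5.25 q7 -0.44870738798838444
rot deg [-0.2617  0.7663  0.225 ] frac [-0.0029  0.0085  0.0025] | then shift mm [ 5.9602  3.512  -6.9586] units [ 0.2384  0.1405 -0.2783]
```

View pics/w_g1.png

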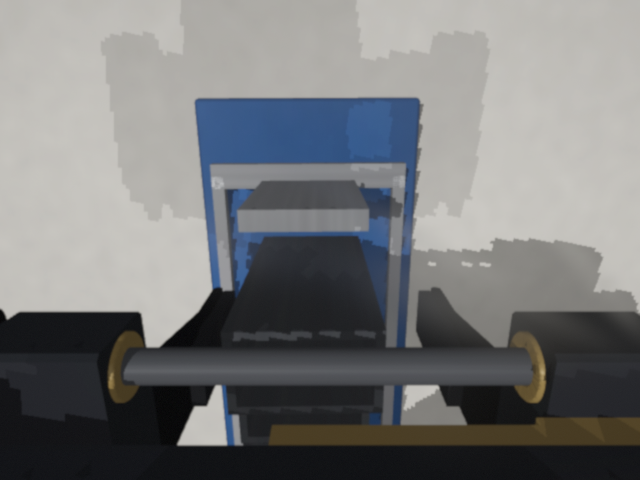

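Request:
play_rows([
  {"claw":0.1,"linear":[0.12,0.08,-0.29],"rotation":[-0.003,0.008,0.002]},
  {"claw":0.1,"linear":[0.1,0.06,0],"rotation":[0,0,0]},
  {"claw":0.1,"linear":[0,0,0],"rotation":[0,0,0]},
])

```text
time: 5.55
position: [0.5351, 0.1906, 0.0596]
tool_rot: [-0.167, 1.559, 0.167]
ft_force: [-0.8, -0.7, 0.9]
grip_width: 0.899
```

Run:
```python
from h import *
plan((.5326,.1898,.055),12.2)
```

```text
pos [0.5351 0.1906 0.0596] F [-0.7714 -0.6885  0.9003] w 78.2 t 5.55 q7 -0.4479660833163444
rot deg [-0.0365  0.3261  0.0345] frac [-0.0004  0.0036  0.0004] | then shift mm [ 4.6217 -0.2118 -2.6111] units [ 0.1849 -0.0085 -0.1044]
```

Request:
play_rows([
  {"claw":0.1,"linear":[0.1,0,-0.1],"rotation":[0,0.003,0]},
  {"claw":0.1,"linear":[0.1,0,-0.04],"rotation":[0,0,0]},
  {"claw":0.33,"linear":[0,0,0],"rotation":[0,0,0]},
  {"claw":0.33,"linear":[0,0,0],"rotation":[0,0,0]},
  {"claw":0.33,"linear":[0,0,0],"rotation":[0,0,0]},
], newtons=5)

```text
time: 5.97
position: [0.5326, 0.1904, 0.0564]
tool_rot: [-0.167, 1.56, 0.166]
ft_force: [-0.5, -0.0, 0.6]
grip_width: 0.754
```

Run:
```python
from h import *
plan((.5326,.1898,.055),12.2)
```

```text
pos [0.5326 0.1904 0.0564] F [-0.4642 -0.0421  0.5989] w 65.6 t 5.97 q7 -0.4505099916631148
rot deg [-0.0131  0.2385  0.058 ] frac [-0.0001  0.0026  0.0006] | then shift mm [ 1.3989 -0.5984 -0.1536] units [ 0.056  -0.0239 -0.0061]
```

Request:
play_rows([
  {"claw":0.6,"linear":[0,0,0],"rotation":[0,0,0]},
  {"claw":0.6,"linear":[0,0,0],"rotation":[0,0,0]},
  {"claw":0.6,"linear":[0,0,0],"rotation":[0,0,0]},
  {"claw":0.6,"linear":[0,0,0],"rotation":[0,0,0]},
  {"claw":0.6,"linear":[0,0,0],"rotation":[0,0,0]},
], newtons=6)

```text
time: 6.38
position: [0.5327, 0.1904, 0.0565]
tool_rot: [-0.167, 1.56, 0.166]
ft_force: [0.3, -0.9, -0.2]
grip_width: 0.58
```

Request:
play_rows([
  {"claw":1,"linear":[0,0,0],"rotation":[0,0,0]},
  {"claw":1,"linear":[0,0,0],"rotation":[0,0,0]},
  {"claw":1,"linear":[0,0,0],"rotation":[0,0,0]},
], newtons=35)

```text
time: 6.63
position: [0.5327, 0.1904, 0.0565]
tool_rot: [-0.167, 1.56, 0.166]
ft_force: [-0.4, 0.6, 0.0]
grip_width: 0.569
```

Run:
```python
from h import *
plan((.5326,.1898,.055),12.2)
```

```text
pos [0.5327 0.1904 0.0565] F [-0.4312  0.6484  0.0176] w 49.5 t 6.63 q7 -0.45045044974913295
rot deg [-0.0221  0.2343  0.0531] frac [-0.0002  0.0026  0.0006] | then shift mm [ 1.5348 -0.58   -0.2492] units [ 0.0614 -0.0232 -0.01  ]
```

Request:
play_rows([
  {"claw":1,"linear":[0,0.1,0],"rotation":[0,0,0]},
  {"claw":1,"linear":[0,0.1,0],"rotation":[0,0,0]},
  {"claw":1,"linear":[0,0.1,0],"rotation":[0,0,0]},
  {"claw":1,"linear":[0,0.1,0],"rotation":[0,0,0]},
])

```text
time: 6.97
position: [0.5314, 0.1984, 0.0566]
tool_rot: [-0.168, 1.56, 0.162]
ft_force: [-0.4, -1.9, 0.3]
grip_width: 0.572
```

Run:
```python
from h import *
plan((.5326,.1898,.0565),12.2)
```

```text
pos [0.5314 0.1984 0.0566] F [-0.3915 -1.948   0.3309] w 49.8 t 6.97 q7 -0.47152141536617853
rot deg [-0.1406  0.233   0.2356] frac [-0.0016  0.0026  0.0026] | then shift mm [ 0.0541 -8.6433 -0.6162] units [ 0.0022 -0.3457 -0.0246]
```

Request:
play_rows([
  {"claw":1,"linear":[0,0.1,-0.01],"rotation":[-0.001,0,0.002]},
  {"claw":1,"linear":[0,0.1,-0.01],"rotation":[0,0,0]},
  {"claw":1,"linear":[0,0.1,0],"rotation":[0,0,0]},
  {"claw":1,"linear":[0,0.1,0],"rotation":[0,0,0]},
])

```text
time: 7.3
position: [0.5286, 0.2089, 0.0565]
tool_rot: [-0.168, 1.56, 0.166]
ft_force: [0.4, -1.4, 0.1]
grip_width: 0.579
```

Run:
```python
from h import *
plan((.5326,.1898,.0565),12.2)
```

```text
pos [0.5286 0.2089 0.0565] F [ 0.4249 -1.4112  0.0564] w 50.3 t 7.3 q7 -0.48770485669090485
rot deg [-0.0134  0.2432  0.0825] frac [-0.0001  0.0027  0.0009] | then shift mm [  0.0373 -19.4792  -0.1615] units [ 0.0015 -0.7792 -0.0065]
```

Request:
play_rows([
  {"claw":1,"linear":[0,0.05,0],"rotation":[0,0,0]},
  {"claw":1,"linear":[0,0.05,0],"rotation":[0,0,0]},
])

```text
time: 7.47
position: [0.5279, 0.2121, 0.0566]
tool_rot: [-0.168, 1.56, 0.167]
ft_force: [0.6, -0.9, 1.4]
grip_width: 0.574
```

Request:
play_rows([
  {"claw":1,"linear":[0,0.05,0],"rotation":[0,0,0]},
  {"claw":1,"linear":[0,0.05,0],"rotation":[0,0,0]},
])

```text
time: 7.63
position: [0.5277, 0.2124, 0.0565]
tool_rot: [-0.17, 1.561, 0.163]
ft_force: [0.5, -4.3, 4.0]
grip_width: 0.573
```

Run:
```python
from h import *
plan((.5326,.1898,.0565),12.2)
```

```text
pos [0.5277 0.2124 0.0565] F [ 0.5348 -4.3364  4.0344] w 49.9 t 7.63 q7 -0.49880790119410057
rot deg [-0.0489  0.1875  0.2776] frac [-0.0005  0.0021  0.0031] | then shift mm [  0.0481 -23.1603  -0.0062] units [ 0.0019 -0.9264 -0.0002]
```

Request:
play_rows([
  {"claw":1,"linear":[0,0.09,0],"rotation":[0,0,0]},
  {"claw":1,"linear":[0,0.09,0],"rotation":[0,0,0]},
])

```text
time: 7.8
position: [0.5277, 0.2123, 0.0566]
tool_rot: [-0.173, 1.562, 0.155]
ft_force: [-0.3, -7.0, 3.0]
grip_width: 0.577
```

Run:
```python
from h import *
plan((.5326,.1898,.0565),12.2)
```

```text
pos [0.5277 0.2123 0.0566] F [-0.3455 -6.9663  3.0169] w 50.2 t 7.8 q7 -0.5075785151882853
rot deg [-0.2013  0.0849  0.6598] frac [-0.0022  0.0009  0.0073] | then shift mm [  0.0945 -23.0331   0.0841] units [ 0.0038 -0.9213  0.0034]
```

Request:
play_rows([
  {"claw":1,"linear":[0,0,0],"rotation":[-0.002,0.001,0.007]},
  {"claw":1,"linear":[0,0,0],"rotation":[0,0,0]},
  {"claw":0.37,"linear":[0,0,0],"rotation":[0,0,0]},
  {"claw":0.15,"linear":[0,0,0],"rotation":[0,0,0]},
  {"claw":0.15,"linear":[0,0,0],"rotation":[0,0,0]},
  {"claw":0.15,"linear":[0,0,0],"rotation":[0,0,0]},
  {"claw":0.15,"linear":[0,0,0],"rotation":[0,0,0]},
])

```text
time: 8.38
position: [0.5266, 0.2159, 0.0565]
tool_rot: [-0.164, 1.564, 0.172]
ft_force: [0.2, 0.4, -0.2]
grip_width: 0.813
```

```bash
cat >> h.py <<'E'
a=np.radians(12.2)
def st2w(xs,ys): return np.cos(a)*xs-np.sin(a)*ys, np.sin(a)*xs+np.cos(a)*ys
def w2st(p): return np.cos(a)*p[0]+np.sin(a)*p[1], -np.sin(a)*p[0]+np.cos(a)*p[1]
E
python3 - <<'E'
from h import *
print(w2st(get_state()["position"]))
plan((*st2w(.5607,.0426),.055),12.2)
E
```

```text
(np.float64(0.560366912283331), np.float64(0.09977551411507676))
pos [0.5266 0.2159 0.0565] F [ 0.2062  0.3896 -0.2379] w 70.7 t 8.38 q7 -0.49346931265736527
rot deg [ 0.052   0.0291 -0.3037] frac [ 0.0006  0.0003 -0.0034] | then shift mm [  1.5027 -57.1755   0.3331] units [ 0.0601 -2.287   0.0133]
```

Request:
play_rows([
  {"claw":0.1,"linear":[0,-0.5,0],"rotation":[0,0,-0.003]},
  {"claw":0.1,"linear":[0,-0.5,0],"rotation":[0,0,0]},
  {"claw":0.1,"linear":[0,-0.5,0],"rotation":[0,0,0]},
  {"claw":0.1,"linear":[0,-0.5,0],"rotation":[0,0,0]},
  {"claw":0.1,"linear":[0,-0.2,0],"rotation":[0,0,0]},
  {"claw":0.1,"linear":[0,0,0],"rotation":[0,0,0]},
])

```text
time: 8.88
position: [0.5394, 0.1559, 0.0562]
tool_rot: [-0.169, 1.564, 0.167]
ft_force: [0.1, 0.1, 0.1]
grip_width: 0.903
```

Run:
```python
from h import *
s=get_state();print(w2st(s["position"]))
plan((*st2w(.5607,.0426),.055),12.2)
im=get_image("wrist"); C=cam("wrist",s); cv2.imwrite("pics/w_g2.png",im)
```

```text
(np.float64(0.5601723781661737), np.float64(0.0384092258837853))
pos [0.5394 0.1559 0.0562] F [0.144  0.0944 0.1252] w 78.5 t 8.88 q7 -0.38087651230616676
rot deg [0.0615 0.0098 0.0536] frac [0.0007 0.0001 0.0006] | then shift mm [1.1594 4.1908 0.5276] units [0.0464 0.1676 0.0211]
```

View pics/w_g2.png

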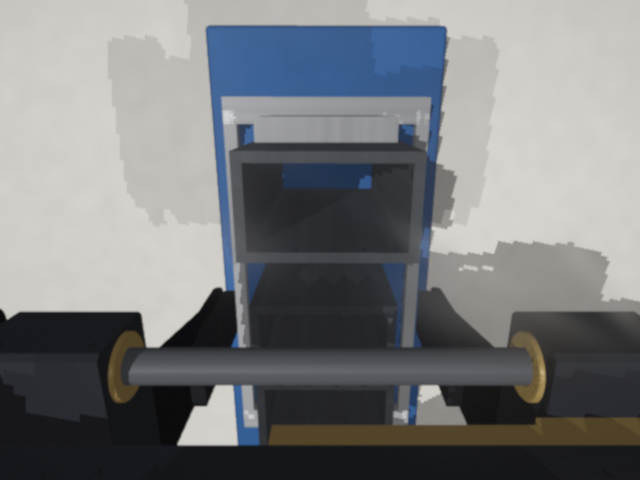

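Request:
play_rows([
  {"claw":0.3,"linear":[0.03,0.17,0.02],"rotation":[0,0,0]},
  {"claw":0.35,"linear":[0,0,0],"rotation":[0,0,0]},
  {"claw":0.35,"linear":[0,0,0],"rotation":[0,0,0]},
  {"claw":0.35,"linear":[0,0,0],"rotation":[0,0,0]},
  {"claw":0.6,"linear":[0,0,0],"rotation":[0,0,0]},
  {"claw":0.6,"linear":[0,0,0],"rotation":[0,0,0]},
  {"claw":0.6,"linear":[0,0,0],"rotation":[0,0,0]},
  {"claw":0.6,"linear":[0,0,0],"rotation":[0,0,0]},
], newtons=6)

```text
time: 9.6
position: [0.5377, 0.164, 0.0555]
tool_rot: [-0.171, 1.564, 0.172]
ft_force: [0.4, -0.1, -0.1]
grip_width: 0.571
```

Request:
play_rows([
  {"claw":1,"linear":[0,0,0],"rotation":[0,0,0]},
  {"claw":1,"linear":[0,0,0],"rotation":[0,0,0]},
  {"claw":1,"linear":[0,0,0],"rotation":[0,0,0]},
], newtons=35)

```text
time: 9.85
position: [0.5377, 0.164, 0.0555]
tool_rot: [-0.171, 1.564, 0.172]
ft_force: [0.3, -0.5, -0.4]
grip_width: 0.568
```

Run:
```python
from h import *
s=get_state();print(w2st(s["position"]))
plan((*st2w(.5607,.0426),.055),12.2)
```

```text
(np.float64(0.5602499646943465), np.float64(0.04663094950639368))
pos [0.5377 0.164  0.0555] F [ 0.2769 -0.5305 -0.4081] w 49.4 t 9.85 q7 -0.39199780863677675
rot deg [ 0.3193  0.0009 -0.0149] frac [ 0.0035  0.     -0.0002] | then shift mm [ 0.5138 -4.0309  0.45  ] units [ 0.0206 -0.1612  0.018 ]
```

Request:
play_rows([
  {"claw":1,"linear":[0,-0.07,0],"rotation":[0.001,0,0]},
  {"claw":1,"linear":[0,-0.07,0],"rotation":[0,0,0]},
])

```text
time: 10.02
position: [0.538, 0.1626, 0.0556]
tool_rot: [-0.168, 1.564, 0.174]
ft_force: [-0.6, 3.9, 0.5]
grip_width: 0.574
```

Request:
play_rows([
  {"claw":1,"linear":[0,-0.07,0],"rotation":[0,0,0]},
  {"claw":1,"linear":[0,-0.07,0],"rotation":[0,0,0]},
])

```text
time: 10.18
position: [0.5382, 0.1615, 0.0558]
tool_rot: [-0.167, 1.564, 0.178]
ft_force: [-1.2, 2.9, 0.1]
grip_width: 0.571
```

Run:
```python
from h import *
s=get_state();print(w2st(s["position"]))
plan((*st2w(.5607,.0426),.055),12.2)
```

```text
(np.float64(0.5601888369100979), np.float64(0.044136932368635876))
pos [0.5382 0.1615 0.0558] F [-1.2468  2.8587  0.1121] w 49.7 t 10.18 q7 -0.3790845145278235
rot deg [ 0.3726  0.0473 -0.3894] frac [ 0.0041  0.0005 -0.0043] | then shift mm [ 0.7849 -1.5369  0.5112] units [ 0.0314 -0.0615  0.0204]
```

Request:
play_rows([
  {"claw":1,"linear":[0,-0.1,0],"rotation":[0.002,0,-0.005]},
  {"claw":1,"linear":[0,-0.1,0],"rotation":[0,0,0]},
])

```text
time: 10.35
position: [0.5389, 0.1573, 0.0555]
tool_rot: [-0.17, 1.563, 0.17]
ft_force: [-1.7, 3.3, -0.6]
grip_width: 0.568
```

Request:
play_rows([
  {"claw":1,"linear":[0,-0.1,0],"rotation":[0,0,-0.004]},
  {"claw":1,"linear":[0,-0.1,0],"rotation":[0,0,0]},
])

```text
time: 10.52
position: [0.5395, 0.1546, 0.0556]
tool_rot: [-0.173, 1.563, 0.169]
ft_force: [-1.8, 11.4, -2.3]
grip_width: 0.573
```

Run:
```python
from h import *
s=get_state();print(w2st(s["position"]))
plan((*st2w(.5607,.0426),.055),12.2)
```

```text
(np.float64(0.5599924797610635), np.float64(0.037132632775075405))
pos [0.5395 0.1546 0.0556] F [-1.8136 11.3885 -2.3287] w 49.8 t 10.52 q7 -0.3775258909540035
rot deg [0.2574 0.0634 0.1644] frac [0.0029 0.0007 0.0018] | then shift mm [0.5631 5.4674 0.7075] units [0.0225 0.2187 0.0283]
```

Request:
play_rows([
  {"claw":1,"linear":[0,-0.08,0],"rotation":[0,0,0]},
])

```text
time: 10.6
position: [0.5395, 0.1547, 0.0556]
tool_rot: [-0.171, 1.563, 0.172]
ft_force: [-1.0, 6.0, -1.4]
grip_width: 0.57
```

Run:
```python
from h import *
s=get_state();print(w2st(s["position"]),w2st(s["ft_force"]))
plan((*st2w(.5607,.0426),.055),12.2)
```

```text
(np.float64(0.5599773334923385), np.float64(0.03724050137757445)) (np.float64(0.34427169341282005), np.float64(6.108385643406988))
pos [0.5395 0.1547 0.0556] F [-0.9544  6.0432 -1.3938] w 49.5 t 10.6 q7 -0.3737450081115066
rot deg [ 0.31    0.0863 -0.0062] frac [ 0.0034  0.001  -0.0001] | then shift mm [0.5646 5.3595 0.7227] units [0.0226 0.2144 0.0289]
```

Request:
play_rows([
  {"claw":0.37,"linear":[0,0,0],"rotation":[0,0,0]},
  {"claw":0.15,"linear":[0,0,0],"rotation":[0,0,0]},
  {"claw":0.1,"linear":[0,0,0],"rotation":[0,0,0]},
  {"claw":0.1,"linear":[0,0,0],"rotation":[0,0,0]},
  {"claw":0.1,"linear":[-0.3,0,0],"rotation":[0,0,0]},
  {"claw":0.1,"linear":[-0.8,0,0],"rotation":[0,0,0]},
  {"claw":0.1,"linear":[-1,0,0],"rotation":[0,0,0]},
  {"claw":0.1,"linear":[-1,0,0],"rotation":[0,0,0]},
  {"claw":0.1,"linear":[-1,0,0],"rotation":[0,0,0]},
  {"claw":0.1,"linear":[-1,0,0],"rotation":[0,0,0]},
])

```text
time: 11.43
position: [0.537, 0.1458, 0.184]
tool_rot: [-0.177, 1.575, 0.16]
ft_force: [-0.3, -0.1, 0.9]
grip_width: 0.898
```

Request:
play_rows([
  {"claw":0.1,"linear":[-1,0,0],"rotation":[0,0,0]},
  {"claw":0.1,"linear":[-0.8,0,0],"rotation":[0,0,0]},
  {"claw":0.1,"linear":[0,0,0],"rotation":[0,0,0]},
  {"claw":0.1,"linear":[0,0,0],"rotation":[0,0,0]},
  {"claw":0.1,"linear":[0,0,0],"rotation":[0,0,0]},
])

```text
time: 11.85
position: [0.5406, 0.1457, 0.2404]
tool_rot: [-0.178, 1.562, 0.155]
ft_force: [0.2, 0.5, 0.3]
grip_width: 0.898
```

Run:
```python
from h import *
import json
s=get_state();print(w2st(s["position"]))
plan((.4823,-.2634,.20),6.6)
im=get_image("wrist"); cv2.imwrite("pics/w_gap.png",im)
json.dump({k:list(map(float,s[k])) for k in("position","tool_rot")},open("w_gap.json","w"))
C=cam("wrist",s); p=proj(C,np.array([[*st2w(x,y),.092] for x in(.53,.59) for y in(-.04,.12)]));print(p)
x0,y0=np.maximum(p.min(0)-12,0).astype(int); x1,y1=(p.max(0)+12).astype(int)
f=min(800/(x1-x0),600/(y1-y0)); print(x0,y0,f)
cv2.imwrite("pics/c3.png",cv2.convertScaleAbs(cv2.resize(im[y0:y1,x0:x1],None,fx=f,fy=f,interpolation=2),alpha=1.8,beta=10))
```

```text
(np.float64(0.559212786560023), np.float64(0.028123228511541032))
pos [0.5406 0.1457 0.2404] F [0.2423 0.4819 0.3329] w 78.1 t 11.85 q7 -0.24607685006231214
rot deg [5.5503 0.0873 0.8462] frac [0.0617 0.001  0.0094] | then shift mm [  40.387  -399.6472 -104.9703] units [  1.6155 -15.9859  -4.1988]
[[289.8907 299.4976]
 [283.3811  93.5118]
 [362.6578 299.3774]
 [368.5725  93.3971]]
271 81 2.608695652173913
```

View pics/c3.png

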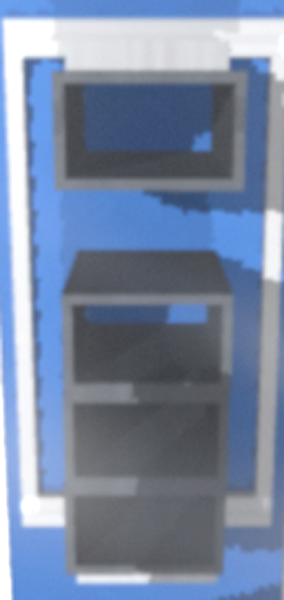

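Run:
```python
from h import *
import json
C=cam("wrist",json.load(open("w_gap.json")))
q=lambda x,y,z:np.round(np.array(w2st(cast(C,(271+x/2.609,81+y/2.609),z)[0]))*1000,1)
print("tall -y face",q(54,190,.112),q(244,190,.112),"+y",q(54,71,.112),q(246,71,.112))
print("short_a +y face",q(64,294,.092),q(232,294,.092),"others",q(66,400,.092),q(226,400,.092),q(68,574,.092),q(221,574,.092))
plan((.4823,-.2634,.20),6.6)
```

```text
tall -y face [536.3  80.4] [586.5  80.3] +y [537.2 110.2] [586.1 110.2]
short_a +y face [536.8  48.5] [585.6  48.4] others [536.6  16.2] [584.6  16.1] [535.9 -41.4] [584.3 -41.5]
pos [0.5403 0.1456 0.2399] F [ 0.0327 -0.3453 -0.8804] w 78.5 t 11.9 q7 -0.24616655274159988
rot deg [5.5508 0.0313 0.8449] frac [0.0617 0.0003 0.0094] | then shift mm [  39.8614 -399.5831 -104.6584] units [  1.5945 -15.9833  -4.1863]
```

Request:
play_rows([
  {"claw":0,"linear":[0,0,0],"rotation":[0.062,0.001,0.009]},
  {"claw":0,"linear":[0,-1,-0.28],"rotation":[0,0,0]},
  {"claw":0,"linear":[0,-1,-0.28],"rotation":[0,0,0]},
  {"claw":0,"linear":[0,-1,-0.28],"rotation":[0,0,0]},
  {"claw":0,"linear":[0,-1,-0.28],"rotation":[0,0,0]},
  {"claw":0,"linear":[0,-1,-0.28],"rotation":[0,0,0]},
  {"claw":0,"linear":[0,-1,-0.28],"rotation":[0,0,0]},
  {"claw":0,"linear":[0,-1,-0.28],"rotation":[0,0,0]},
  {"claw":0,"linear":[0,-1,-0.28],"rotation":[0,0,0]},
  {"claw":0,"linear":[0,-1,-0.28],"rotation":[0,0,0]},
])

```text
time: 12.73
position: [0.4937, -0.0877, 0.2262]
tool_rot: [-0.092, 1.591, 0.105]
ft_force: [0.8, 0.4, -0.6]
grip_width: 0.999
```

Request:
play_rows([
  {"claw":0,"linear":[0,-1,-0.28],"rotation":[0,0,0]},
  {"claw":0,"linear":[0,-1,-0.28],"rotation":[0,0,0]},
  {"claw":0,"linear":[0,-1,-0.28],"rotation":[0,0,0]},
  {"claw":0,"linear":[0,-1,-0.28],"rotation":[0,0,0]},
  {"claw":0,"linear":[0,-0.6,-0.1],"rotation":[0,0,0]},
  {"claw":0,"linear":[0,0,0],"rotation":[0,0,0]},
  {"claw":0,"linear":[0,0,0],"rotation":[0,0,0]},
])

```text
time: 13.32
position: [0.4683, -0.2169, 0.216]
tool_rot: [-0.078, 1.607, 0.102]
ft_force: [-0.5, 0.9, 0.2]
grip_width: 0.996
```

Run:
```python
from h import *
plan((.4823,-.2634,.13),6.6)
```

```text
pos [ 0.4683 -0.2169  0.216 ] F [-0.4554  0.9344  0.153 ] w 86.6 t 13.32 q7 0.4415933956885029
rot deg [-0.0874 -2.1498 -0.9862] frac [-0.001  -0.0239 -0.011 ] | then shift mm [ 85.979  -47.7992   8.6059] units [ 3.4392 -1.912   0.3442]
```

Request:
play_rows([
  {"claw":0.1,"linear":[0,0,0],"rotation":[-0.001,-0.024,-0.011]},
  {"claw":0.1,"linear":[0.5,-0.9,0.2],"rotation":[0,0,0]},
  {"claw":0.1,"linear":[0.8,-0.9,0.1],"rotation":[0,0,0]},
  {"claw":0.1,"linear":[0.8,0,0],"rotation":[0,0,0]},
  {"claw":0.1,"linear":[0.3,0,0],"rotation":[0,0,0]},
  {"claw":0.1,"linear":[0,0,0],"rotation":[0,0,0]},
])

```text
time: 13.82
position: [0.486, -0.2496, 0.1544]
tool_rot: [-0.1, 1.564, 0.104]
ft_force: [0.6, 0.0, 0.1]
grip_width: 0.899
```

Run:
```python
from h import *
plan((.4823,-.2634,.13),6.6)
```

```text
pos [ 0.486  -0.2496  0.1544] F [0.5687 0.0175 0.1322] w 78.2 t 13.82 q7 0.46882110435785945
rot deg [ 0.8705  0.2563 -0.134 ] frac [ 0.0097  0.0028 -0.0015] | then shift mm [ 24.3675 -13.2489  -5.2365] units [ 0.9747 -0.53   -0.2095]
```

Run:
```python
from h import *
s=get_state(); im=get_image("wrist"); C=cam("wrist",s); cv2.imwrite("pics/w_sp2.png",im)
g=cv2.cvtColor(im,cv2.COLOR_BGR2GRAY).astype(float)
u,v=proj(C,(.4823,-.2634,.08))[0]; print(u,v)
col=g[:,int(u)-20:int(u)+20].mean(1)
print([(i,int(col[i])) for i in range(int(v)-45,min(int(v)+50,345))])
r=int(v)+5; row=g[r-8:r+8].mean(0)
print([(i,int(row[i])) for i in list(range(int(u)-65,int(u)-35))+list(range(int(u)+35,int(u)+65))])
```

```text
315.5760054956226 274.0289393318884
[(229, 40), (230, 41), (231, 41), (232, 42), (233, 42), (234, 43), (235, 43), (236, 44), (237, 44), (238, 45), (239, 45), (240, 46), (241, 47), (242, 48), (243, 48), (244, 49), (245, 50), (246, 50), (247, 51), (248, 52), (249, 53), (250, 55), (251, 58), (252, 61), (253, 62), (254, 62), (255, 61), (256, 59), (257, 58), (258, 59), (259, 59), (260, 60), (261, 60), (262, 61), (263, 61), (264, 62), (265, 62), (266, 63), (267, 63), (268, 63), (269, 63), (270, 64), (271, 64), (272, 64), (273, 64), (274, 64), (275, 64), (276, 64), (277, 64), (278, 64), (279, 64), (280, 64), (281, 64), (282, 63), (283, 63), (284, 63), (285, 62), (286, 62), (287, 61), (288, 61), (289, 61), (290, 60), (291, 61), (292, 62), (293, 64), (294, 66), (295, 79), (296, 115), (297, 147), (298, 158), (299, 159), (300, 160), (301, 160), (302, 160), (303, 161), (304, 162), (305, 163), (306, 164), (307, 164), (308, 167), (309, 169), (310, 170), (311, 170), (312, 170), (313, 170), (314, 170), (315, 170), (316, 170), (317, 170), (318, 170), (319, 171), (320, 171), (321, 171), (322, 171), (323, 171)]
[(250, 170), (251, 170), (252, 170), (253, 170), (254, 169), (255, 169), (256, 169), (257, 169), (258, 169), (259, 169), (260, 169), (261, 169), (262, 169), (263, 169), (264, 169), (265, 169), (266, 168), (267, 169), (268, 168), (269, 168), (270, 168), (271, 168), (272, 167), (273, 164), (274, 148), (275, 107), (276, 83), (277, 77), (278, 69), (279, 65), (350, 67), (351, 69), (352, 70), (353, 71), (354, 73), (355, 84), (356, 101), (357, 109), (358, 111), (359, 111), (360, 111), (361, 111), (362, 111), (363, 111), (364, 111), (365, 111), (366, 112), (367, 112), (368, 111), (369, 112), (370, 112), (371, 112), (372, 112), (373, 112), (374, 112), (375, 112), (376, 112), (377, 112), (378, 112), (379, 112)]
```

Request:
play_rows([
  {"claw":0.1,"linear":[0.4,-0.53,-0.2],"rotation":[0.01,0.003,-0.001]},
  {"claw":0.1,"linear":[0.4,0,0],"rotation":[0,0,0]},
  {"claw":0.1,"linear":[0,0,0],"rotation":[0,0,0]},
  {"claw":0.1,"linear":[0,0,0],"rotation":[0,0,0]},
])

```text
time: 14.2
position: [0.4851, -0.2618, 0.136]
tool_rot: [-0.094, 1.566, 0.092]
ft_force: [-0.0, -0.2, -0.2]
grip_width: 0.9
```

Run:
```python
from h import *
plan((.4822,-.2631,.040),6.6)
```

```text
pos [ 0.4851 -0.2618  0.136 ] F [-0.0449 -0.2176 -0.1672] w 78.3 t 14.2 q7 0.4608921839010452
rot deg [0.1713 0.1627 0.0929] frac [0.0019 0.0018 0.001 ] | then shift mm [96.034  -0.9429 -3.0388] units [ 3.8414 -0.0377 -0.1216]
```

Request:
play_rows([
  {"claw":0.1,"linear":[0.4,-0.03,-0.12],"rotation":[0.002,0.002,0.001]},
  {"claw":0.1,"linear":[0.5,0,0],"rotation":[0,0,0]},
  {"claw":0.1,"linear":[0.5,0,0],"rotation":[0,0,0]},
  {"claw":0.1,"linear":[0.5,0,0],"rotation":[0,0,0]},
  {"claw":0.1,"linear":[0.5,0,0],"rotation":[0,0,0]},
  {"claw":0.1,"linear":[0.5,0,0],"rotation":[0,0,0]},
  {"claw":0.1,"linear":[0.4,0,0],"rotation":[0,0,0]},
  {"claw":0.1,"linear":[0,0,0],"rotation":[0,0,0]},
  {"claw":0.1,"linear":[0,0,0],"rotation":[0,0,0]},
])

```text
time: 14.95
position: [0.4807, -0.2618, 0.0439]
tool_rot: [-0.089, 1.571, 0.092]
ft_force: [0.4, -0.1, 0.5]
grip_width: 0.899
```

Run:
```python
from h import *
plan((.4822,-.2631,.040),6.6)
```

```text
pos [ 0.4807 -0.2618  0.0439] F [ 0.3974 -0.1431  0.4876] w 78.2 t 14.95 q7 0.4049797565233268
rot deg [-0.0123 -0.1053 -0.0932] frac [-0.0001 -0.0012 -0.001 ] | then shift mm [ 3.9351 -1.4268  1.3431] units [ 0.1574 -0.0571  0.0537]
```

Request:
play_rows([
  {"claw":0.1,"linear":[0.16,-0.06,0.06],"rotation":[0,-0.001,-0.001]},
  {"claw":0.1,"linear":[0,0,0],"rotation":[0,0,0]},
  {"claw":0.35,"linear":[0,0,0],"rotation":[0,0,0]},
  {"claw":0.35,"linear":[0,0,0],"rotation":[0,0,0]},
  {"claw":0.35,"linear":[0,0,0],"rotation":[0,0,0]},
], newtons=6)

```text
time: 15.37
position: [0.4838, -0.2639, 0.041]
tool_rot: [-0.092, 1.567, 0.089]
ft_force: [-0.4, 0.5, -0.4]
grip_width: 0.756
```

Run:
```python
from h import *
plan((.4822,-.2631,.040),6.6)
```

```text
pos [ 0.4838 -0.2639  0.041 ] F [-0.4236  0.5088 -0.4365] w 65.8 t 15.37 q7 0.40095991946001236
rot deg [-0.0169  0.119   0.1094] frac [-0.0002  0.0013  0.0012] | then shift mm [ 1.0256  0.9754 -1.4738] units [ 0.041  0.039 -0.059]
```

Request:
play_rows([
  {"claw":0.6,"linear":[0,0.015,-0.04],"rotation":[0,0,0]},
  {"claw":0.6,"linear":[0,0,0],"rotation":[0,0,0]},
  {"claw":0.6,"linear":[0,0,0],"rotation":[0,0,0]},
  {"claw":0.6,"linear":[0,0,0],"rotation":[0,0,0]},
  {"claw":0.6,"linear":[0,0,0],"rotation":[0,0,0]},
], newtons=6)

```text
time: 15.78
position: [0.4829, -0.2641, 0.0419]
tool_rot: [-0.092, 1.566, 0.088]
ft_force: [-0.1, 0.4, -1.4]
grip_width: 0.575
```

Request:
play_rows([
  {"claw":1,"linear":[0,0,0],"rotation":[0,0,0]},
  {"claw":1,"linear":[0,0,0],"rotation":[0,0,0]},
  {"claw":1,"linear":[0,0,0],"rotation":[0,0,0]},
], newtons=40)

```text
time: 16.03
position: [0.4829, -0.264, 0.0419]
tool_rot: [-0.092, 1.566, 0.088]
ft_force: [-0.3, 0.6, -0.8]
grip_width: 0.568
```

Run:
```python
from h import *
plan((.4822,-.2631,.040),6.6)
```

```text
pos [ 0.4829 -0.264   0.0419] F [-0.2843  0.6322 -0.763 ] w 49.4 t 16.03 q7 0.402256583937924
rot deg [-0.0338  0.182   0.1888] frac [-0.0004  0.002   0.0021] | then shift mm [ 1.9217  1.0118 -0.6273] units [ 0.0769  0.0405 -0.0251]
```

Request:
play_rows([
  {"claw":1,"linear":[-0.3,0,0],"rotation":[0,0,0]},
  {"claw":1,"linear":[-0.8,0,0],"rotation":[0,0,0]},
  {"claw":1,"linear":[-1,0,0],"rotation":[0,0,0]},
  {"claw":1,"linear":[-1,0,0],"rotation":[0,0,0]},
  {"claw":1,"linear":[-1,0,0],"rotation":[0,0,0]},
  {"claw":1,"linear":[-1,0,0],"rotation":[0,0,0]},
  {"claw":1,"linear":[-1,0,0],"rotation":[0,0,0]},
  {"claw":1,"linear":[-1,0,0],"rotation":[0,0,0]},
  {"claw":1,"linear":[-0.5,0,0],"rotation":[0,0,0]},
  {"claw":1,"linear":[0,0,0],"rotation":[-0.062,0,0]},
])

```text
time: 16.87
position: [0.4789, -0.2602, 0.2404]
tool_rot: [-0.166, 1.569, 0.173]
ft_force: [0.0, -0.1, -1.8]
grip_width: 0.57
```

Run:
```python
from h import *
plan((*st2w(.561,.0634),.21),12.2)
```

```text
pos [ 0.4789 -0.2602  0.2404] F [ 0.0293 -0.0857 -1.8201] w 49.6 t 16.87 q7 0.6045683273524031
rot deg [ 0.1641 -0.2311 -0.2559] frac [ 0.0018 -0.0026 -0.0028] | then shift mm [ 30.3778 418.9455 147.8936] units [ 1.2151 16.7578  5.9157]
```

Request:
play_rows([
  {"claw":1,"linear":[0,0.8,0.28],"rotation":[0,0,0]},
  {"claw":1,"linear":[0,0.9,0.32],"rotation":[0,0,0]},
  {"claw":1,"linear":[0,0.9,0.32],"rotation":[0,0,0]},
  {"claw":1,"linear":[0,0.9,0.32],"rotation":[0,0,0]},
  {"claw":1,"linear":[0,0.9,0.32],"rotation":[0,0,0]},
  {"claw":1,"linear":[0,0.9,0.32],"rotation":[0,0,0]},
  {"claw":1,"linear":[0,0.9,0.32],"rotation":[0,0,0]},
  {"claw":1,"linear":[0,0.9,0.32],"rotation":[0,0,0]},
  {"claw":1,"linear":[0,0.9,0.32],"rotation":[0,0,0]},
  {"claw":1,"linear":[0,0.9,0.32],"rotation":[0,0,0]},
])

```text
time: 17.7
position: [0.5062, -0.0222, 0.2445]
tool_rot: [-0.166, 1.569, 0.162]
ft_force: [0.8, 0.0, -2.5]
grip_width: 0.574
```

Request:
play_rows([
  {"claw":1,"linear":[0,0.9,0.32],"rotation":[0,0,0]},
  {"claw":1,"linear":[0,0.9,0.32],"rotation":[0,0,0]},
  {"claw":1,"linear":[0,0.9,0.32],"rotation":[0,0,0]},
  {"claw":1,"linear":[0,0.9,0.32],"rotation":[0,0,0]},
  {"claw":1,"linear":[0,0.8,0.28],"rotation":[0,0,0]},
  {"claw":1,"linear":[0,0,0],"rotation":[0,0,0]},
  {"claw":1,"linear":[0,0,0],"rotation":[0,0,0]},
])

```text
time: 18.28
position: [0.518, 0.1079, 0.2461]
tool_rot: [-0.176, 1.569, 0.172]
ft_force: [0.4, -0.9, -2.3]
grip_width: 0.57
```

Run:
```python
from h import *
plan((*st2w(.561,.0634),.19),12.2)
```

```text
pos [0.518  0.1079 0.2461] F [ 0.3614 -0.941  -2.2901] w 49.6 t 18.28 q7 -0.11550021514357361
rot deg [ 0.4963 -0.3025  0.0975] frac [ 0.0055 -0.0034  0.0011] | then shift mm [56.0501 67.3697 31.8871] units [2.242  2.6948 1.2755]
```

Request:
play_rows([
  {"claw":1,"linear":[0,0.8,0.4],"rotation":[0.005,-0.003,0.001]},
  {"claw":1,"linear":[0.4,0.8,0.4],"rotation":[0,0,0]},
  {"claw":1,"linear":[0.6,0.8,0.4],"rotation":[0,0,0]},
  {"claw":1,"linear":[0.6,0.2,0.1],"rotation":[0,0,0]},
  {"claw":1,"linear":[0.3,0,0],"rotation":[0,0,0]},
  {"claw":1,"linear":[0,0,0],"rotation":[0,0,0]},
  {"claw":1,"linear":[0,0,0],"rotation":[0,0,0]},
  {"claw":1,"linear":[0,0,0],"rotation":[0,0,0]},
])

```text
time: 18.95
position: [0.5371, 0.1701, 0.1967]
tool_rot: [-0.165, 1.567, 0.152]
ft_force: [-0.6, 0.1, -3.3]
grip_width: 0.571
```

Run:
```python
from h import *
plan((*st2w(.561,.0634),.17),12.2)
```

```text
pos [0.5371 0.1701 0.1967] F [-0.5631  0.1471 -3.2735] w 49.7 t 18.95 q7 -0.33166669408993404
rot deg [-0.6398 -0.1882  0.4607] frac [-0.0071 -0.0021  0.0051] | then shift mm [26.6781 10.5996  0.1109] units [1.0671 0.424  0.0044]
```

Request:
play_rows([
  {"claw":1,"linear":[0.3,0.4,0],"rotation":[-0.007,-0.002,0.005]},
  {"claw":1,"linear":[0.5,0,0],"rotation":[0,0,0]},
  {"claw":1,"linear":[0.3,0,0],"rotation":[0,0,0]},
  {"claw":1,"linear":[0,0,0],"rotation":[0,0,0]},
  {"claw":1,"linear":[0,0,0],"rotation":[0,0,0]},
])

```text
time: 19.37
position: [0.5362, 0.1769, 0.168]
tool_rot: [-0.165, 1.562, 0.162]
ft_force: [-0.2, 0.9, -2.3]
grip_width: 0.573
```

Run:
```python
from h import *
plan((*st2w(.561,.0634),.150),12.2)
cv2.imwrite("pics/w_held.png",get_image("wrist"))
```

```text
pos [0.5362 0.1769 0.168 ] F [-0.1542  0.9201 -2.2695] w 49.8 t 19.37 q7 -0.3506600554498568
rot deg [-0.2708  0.1605  0.1348] frac [-0.003   0.0018  0.0015] | then shift mm [17.9922  3.7727 -0.5182] units [ 0.7197  0.1509 -0.0207]
```

View pics/w_held.png

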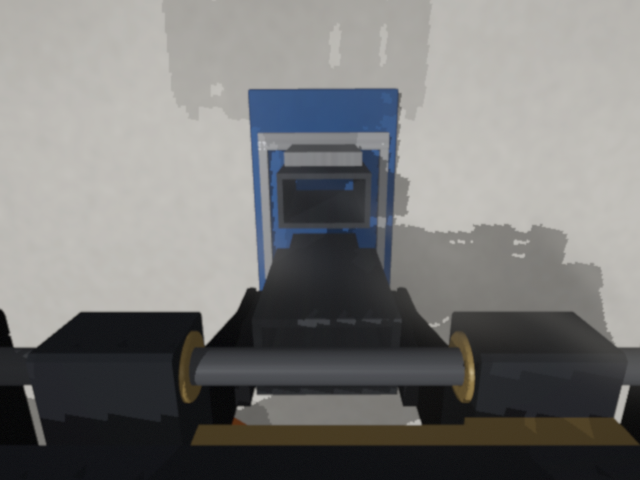

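Run:
```python
from h import *
s=get_state(); C=cam("wrist",s)
im=cv2.imread("pics/w_held.png"); g=cv2.cvtColor(im,cv2.COLOR_BGR2GRAY).astype(float)
col=g[:,305:350].mean(1); print([(i,int(col[i])) for i in list(range(160,178))+list(range(218,252))+list(range(312,330))])
np.set_printoptions(precision=1,suppress=True)
tcp=np.array(w2st(s["position"]))*1000; print("tcp",tcp)
q=lambda x,y,z:np.array(w2st(cast(C,(x,y),z)[0]))*1000
print("tall -y",q(325,226.5,.112),"tall +y",q(325,169,.112))
zb=s["position"][2]-.0419
print("spare bottom edge",q(327,235,zb),"top edge",q(327,322,zb+.08),"corners bot",q(297,235,zb),q(357,235,zb), "top",q(257,322,zb+.08),q(398,322,zb+.08))
```

```text
[(160, 130), (161, 130), (162, 130), (163, 130), (164, 127), (165, 112), (166, 76), (167, 50), (168, 45), (169, 45), (170, 45), (171, 46), (172, 50), (173, 59), (174, 67), (175, 70), (176, 70), (177, 69), (218, 41), (219, 41), (220, 40), (221, 41), (222, 47), (223, 58), (224, 64), (225, 66), (226, 66), (227, 65), (228, 64), (229, 62), (230, 60), (231, 58), (232, 54), (233, 47), (234, 41), (235, 39), (236, 39), (237, 40), (238, 39), (239, 40), (240, 39), (241, 39), (242, 40), (243, 40), (244, 40), (245, 40), (246, 40), (247, 40), (248, 40), (249, 41), (250, 41), (251, 41), (312, 33), (313, 33), (314, 33), (315, 33), (316, 33), (317, 35), (318, 41), (319, 50), (320, 57), (321, 57), (322, 55), (323, 50), (324, 46), (325, 42), (326, 39), (327, 35), (328, 32), (329, 31)]
tcp [561.4  59.6]
tall -y [561.7  81.3] tall +y [561.9 112.5]
spare bottom edge [562.7  80.6] top edge [562.3  74.1] corners bot [547.3  80.7] [578.1  80.6] top [539.   74.2] [586.   73.9]
```

Request:
play_rows([
  {"claw":1,"linear":[0.1,0.16,-0.01],"rotation":[-0.003,0.002,0.001]},
  {"claw":1,"linear":[0.1,0,0],"rotation":[0,0,0]},
  {"claw":1,"linear":[0,0,0],"rotation":[0,0,0]},
  {"claw":1,"linear":[0,0,0],"rotation":[0,0,0]},
])

```text
time: 19.75
position: [0.5354, 0.1816, 0.1631]
tool_rot: [-0.168, 1.564, 0.167]
ft_force: [0.0, -0.4, -1.8]
grip_width: 0.569
```

Run:
```python
from h import *
plan((*st2w(.561,.0636),.130),12.2)
```

```text
pos [0.5354 0.1816 0.1631] F [ 0.0368 -0.3787 -1.7587] w 49.5 t 19.75 q7 -0.3572961017047537
rot deg [0.0334 0.0092 0.0166] frac [0.0004 0.0001 0.0002] | then shift mm [33.1082 -0.7102 -0.6892] units [ 1.3243 -0.0284 -0.0276]
```

Request:
play_rows([
  {"claw":1,"linear":[0.1,-0.02,-0.02],"rotation":[0,0,0]},
  {"claw":1,"linear":[0.12,0,0],"rotation":[0,0,0]},
  {"claw":1,"linear":[0.12,0,0],"rotation":[0,0,0]},
  {"claw":1,"linear":[0.12,0,0],"rotation":[0,0,0]},
  {"claw":1,"linear":[0.05,0,0],"rotation":[0,0,0]},
  {"claw":1,"linear":[0,0,0],"rotation":[0,0,0]},
  {"claw":1,"linear":[0,0,0],"rotation":[0,0,0]},
])

```text
time: 20.33
position: [0.5352, 0.1808, 0.1491]
tool_rot: [-0.168, 1.564, 0.167]
ft_force: [-0.5, -0.1, -2.1]
grip_width: 0.57
```

Run:
```python
from h import *
plan((*st2w(.561,.0636),.130),12.2)
```

```text
pos [0.5352 0.1808 0.1491] F [-0.4638 -0.1306 -2.1242] w 49.6 t 20.33 q7 -0.36534060481101466
rot deg [0.025  0.0245 0.0252] frac [0.0003 0.0003 0.0003] | then shift mm [19.1004  0.0053 -0.3169] units [ 0.764   0.0002 -0.0127]
```

Request:
play_rows([
  {"claw":1,"linear":[0.15,0,-0.01],"rotation":[0,0,0]},
  {"claw":1,"linear":[0.15,0,0],"rotation":[0,0,0]},
  {"claw":1,"linear":[0.12,0,0],"rotation":[0,0,0]},
  {"claw":1,"linear":[0.1,0,0],"rotation":[0,0,0]},
  {"claw":1,"linear":[0,0,0],"rotation":[0,0,0]},
  {"claw":1,"linear":[0,0,0],"rotation":[0,0,0]},
])

```text
time: 20.83
position: [0.535, 0.1807, 0.1346]
tool_rot: [-0.168, 1.564, 0.167]
ft_force: [-0.1, 0.7, -1.3]
grip_width: 0.575
```

Run:
```python
from h import *
plan((*st2w(.561,.0636),.130),12.2)
```

```text
pos [0.535  0.1807 0.1346] F [-0.0842  0.6886 -1.3158] w 50.1 t 20.83 q7 -0.3755803161700658
rot deg [0.0182 0.0249 0.0233] frac [0.0002 0.0003 0.0003] | then shift mm [ 4.6406  0.0632 -0.068 ] units [ 0.1856  0.0025 -0.0027]
```

Bottom is at about 0.0927, right at the short tops; go on in small steps.

Request:
play_rows([
  {"claw":1,"linear":[0.1,0,0],"rotation":[0,0,0]},
  {"claw":1,"linear":[0.1,0,0],"rotation":[0,0,0]},
  {"claw":1,"linear":[0,0,0],"rotation":[0,0,0]},
])

```text
time: 21.08
position: [0.5351, 0.1807, 0.1293]
tool_rot: [-0.168, 1.564, 0.167]
ft_force: [-0.9, 0.7, -2.2]
grip_width: 0.572
```

Request:
play_rows([
  {"claw":1,"linear":[0.1,0,0],"rotation":[0,0,0]},
  {"claw":1,"linear":[0.1,0,0],"rotation":[0,0,0]},
  {"claw":1,"linear":[0,0,0],"rotation":[0,0,0]},
])

```text
time: 21.33
position: [0.5352, 0.1807, 0.1239]
tool_rot: [-0.168, 1.563, 0.167]
ft_force: [0.3, 0.2, -2.1]
grip_width: 0.572
```

Run:
```python
from h import *
plan((*st2w(.561,.0636),.0539),12.2); print(get_state()["torque"])
```

```text
pos [0.5352 0.1807 0.1239] F [ 0.2947  0.2141 -2.1475] w 49.8 t 21.33 q7 -0.3839206191265288
rot deg [0.0117 0.0584 0.0237] frac [0.0001 0.0006 0.0003] | then shift mm [69.9819  0.0712 -0.3392] units [ 2.7993  0.0028 -0.0136]
[ 0.014  -0.1562  0.042 ]
```

Request:
play_rows([
  {"claw":1,"linear":[0.15,0,-0.01],"rotation":[0,0,0]},
  {"claw":1,"linear":[0.15,0,0],"rotation":[0,0,0]},
  {"claw":1,"linear":[0.15,0,0],"rotation":[0,0,0]},
  {"claw":1,"linear":[0.15,0,0],"rotation":[0,0,0]},
  {"claw":1,"linear":[0.1,0,0],"rotation":[0,0,0]},
  {"claw":1,"linear":[0,0,0],"rotation":[0,0,0]},
])

```text
time: 21.83
position: [0.5348, 0.1806, 0.1042]
tool_rot: [-0.168, 1.564, 0.167]
ft_force: [0.4, 0.1, -2.5]
grip_width: 0.57
```

Run:
```python
from h import *
plan((*st2w(.561,.0636),.0539),12.2); print(get_state()["torque"])
```

```text
pos [0.5348 0.1806 0.1042] F [ 0.41    0.0952 -2.4954] w 49.6 t 21.83 q7 -0.3990845980441809
rot deg [0.0138 0.0329 0.0228] frac [0.0002 0.0004 0.0003] | then shift mm [50.3015  0.1043  0.1048] units [2.0121 0.0042 0.0042]
[ 0.0095 -0.0731  0.0469]
```

Request:
play_rows([
  {"claw":1,"linear":[0.15,0,0],"rotation":[0,0,0]},
  {"claw":1,"linear":[0.15,0,0],"rotation":[0,0,0]},
  {"claw":1,"linear":[0.15,0,0],"rotation":[0,0,0]},
  {"claw":1,"linear":[0.15,0,0],"rotation":[0,0,0]},
  {"claw":1,"linear":[0.1,0,0],"rotation":[0,0,0]},
  {"claw":1,"linear":[0,0,0],"rotation":[0,0,0]},
])

```text
time: 22.33
position: [0.5348, 0.1805, 0.0846]
tool_rot: [-0.167, 1.564, 0.167]
ft_force: [-0.5, -0.6, -2.5]
grip_width: 0.573
```

Request:
play_rows([
  {"claw":1,"linear":[0.15,0,0],"rotation":[0,0,0]},
  {"claw":1,"linear":[0.15,0,0],"rotation":[0,0,0]},
  {"claw":1,"linear":[0.15,0,0],"rotation":[0,0,0]},
  {"claw":1,"linear":[0.15,0,0],"rotation":[0,0,0]},
  {"claw":1,"linear":[0,0,0],"rotation":[0,0,0]},
])

```text
time: 22.75
position: [0.535, 0.1805, 0.0681]
tool_rot: [-0.167, 1.564, 0.167]
ft_force: [0.9, -0.1, -2.4]
grip_width: 0.575
```

Run:
```python
from h import *
plan((*st2w(.561,.0636),.0539),12.2); print(get_state()["torque"])
```

```text
pos [0.535  0.1805 0.0681] F [ 0.8558 -0.132  -2.3503] w 50.0 t 22.75 q7 -0.42953785239168596
rot deg [-0.0045  0.0354  0.0155] frac [-0.0001  0.0004  0.0002] | then shift mm [14.2163  0.2284 -0.053 ] units [ 0.5687  0.0091 -0.0021]
[-0.0059 -0.0582 -0.057 ]
```

Request:
play_rows([
  {"claw":1,"linear":[0.12,0,0],"rotation":[0,0,0]},
  {"claw":1,"linear":[0.12,0,0],"rotation":[0,0,0]},
  {"claw":1,"linear":[0.12,0,0],"rotation":[0,0,0]},
  {"claw":1,"linear":[0.06,0,0],"rotation":[0,0,0]},
  {"claw":1,"linear":[0,0,0],"rotation":[0,0,0]},
])

```text
time: 23.17
position: [0.535, 0.1806, 0.0564]
tool_rot: [-0.167, 1.564, 0.167]
ft_force: [-0.3, -0.1, -2.4]
grip_width: 0.57
```

Request:
play_rows([
  {"claw":1,"linear":[0.05,0,0],"rotation":[0,0,0]},
  {"claw":1,"linear":[0.05,0,0],"rotation":[0,0,0]},
  {"claw":1,"linear":[0,0,0],"rotation":[0,0,0]},
])

```text
time: 23.42
position: [0.5353, 0.1807, 0.054]
tool_rot: [-0.167, 1.563, 0.167]
ft_force: [0.1, 0.4, -2.1]
grip_width: 0.571
```

Run:
```python
from h import *
plan((*st2w(.561,.0636),.0539),12.2); print(get_state()["torque"])
```

```text
pos [0.5353 0.1807 0.054 ] F [ 0.1289  0.4024 -2.0738] w 49.6 t 23.42 q7 -0.442370685920895
rot deg [-0.0044  0.0563  0.0092] frac [-0.      0.0006  0.0001] | then shift mm [ 0.1316  0.0708 -0.3626] units [ 0.0053  0.0028 -0.0145]
[ 0.0326 -0.1452 -0.0169]
```

Request:
play_rows([
  {"claw":1,"linear":[0.03,0,-0.01],"rotation":[0,0,0]},
  {"claw":1,"linear":[0.03,0,0],"rotation":[0,0,0]},
])

```text
time: 23.58
position: [0.5353, 0.1808, 0.054]
tool_rot: [-0.168, 1.563, 0.166]
ft_force: [-4.1, -1.5, 6.2]
grip_width: 0.575
```

Request:
play_rows([
  {"claw":1,"linear":[0.03,0,0],"rotation":[0,0,0]},
])

```text
time: 23.67
position: [0.5353, 0.1808, 0.054]
tool_rot: [-0.168, 1.563, 0.166]
ft_force: [-3.2, -2.0, 4.6]
grip_width: 0.571
```

Run:
```python
from h import *
plan((*st2w(.561,.0636),.0539),12.2); print(get_state()["torque"])
```

```text
pos [0.5353 0.1808 0.054 ] F [-3.2278 -1.9508  4.5916] w 49.7 t 23.67 q7 -0.44427804678777844
rot deg [-0.005   0.0777  0.093 ] frac [-0.0001  0.0009  0.001 ] | then shift mm [ 0.0533 -0.0356 -0.4603] units [ 0.0021 -0.0014 -0.0184]
[-0.2864  0.4621  0.008 ]
```

Request:
play_rows([
  {"claw":1,"linear":[0,0,0],"rotation":[0,0,0]},
  {"claw":0.4,"linear":[0,0,0],"rotation":[0,0,0]},
  {"claw":0.2,"linear":[0,0,0],"rotation":[0,0,0]},
  {"claw":0.1,"linear":[0,0,0],"rotation":[0,0,0]},
  {"claw":0.1,"linear":[0,0,0],"rotation":[0,0,0]},
  {"claw":0.1,"linear":[0,0,0],"rotation":[0,0,0]},
])

```text
time: 24.17
position: [0.5368, 0.1815, 0.0546]
tool_rot: [-0.167, 1.559, 0.167]
ft_force: [-0.3, 0.5, 0.1]
grip_width: 0.817
```

Run:
```python
from h import *
plan((*st2w(.561,.0636),.0539),12.2)
```

```text
pos [0.5368 0.1815 0.0546] F [-0.315   0.5153  0.0831] w 71.1 t 24.17 q7 -0.44424818524620757
rot deg [-0.001   0.2896  0.0547] frac [-0.      0.0032  0.0006] | then shift mm [ 0.7384 -0.3538 -2.0021] units [ 0.0295 -0.0142 -0.0801]
```

Request:
play_rows([
  {"claw":0.1,"linear":[-0.2,0,0],"rotation":[0,0,0]},
  {"claw":0.1,"linear":[-0.4,0,0],"rotation":[0,0,0]},
  {"claw":0.1,"linear":[-0.8,0,0],"rotation":[0,0,0]},
  {"claw":0.1,"linear":[-0.8,0,0],"rotation":[0,0,0]},
  {"claw":0.1,"linear":[-1,0,0],"rotation":[0,0,0]},
  {"claw":0.1,"linear":[-1,0,0],"rotation":[0,0,0]},
  {"claw":0.1,"linear":[-1,-0.4,0],"rotation":[0,0,0]},
  {"claw":0.1,"linear":[-1,-0.6,0],"rotation":[0,0,0]},
  {"claw":0.1,"linear":[-1,-0.6,0],"rotation":[0,0,0]},
  {"claw":0.1,"linear":[-0.6,0,0],"rotation":[0,0,0]},
])

```text
time: 25.0
position: [0.5413, 0.143, 0.2613]
tool_rot: [-0.173, 1.563, 0.173]
ft_force: [1.1, 0.1, -0.1]
grip_width: 0.898
```

Request:
play_rows([
  {"claw":0.1,"linear":[0,0,0],"rotation":[0,0,0]},
  {"claw":0.1,"linear":[0,0,0],"rotation":[0,0,0]},
  {"claw":0.1,"linear":[0,0,0],"rotation":[0,0,0]},
  {"claw":0.1,"linear":[0,0,0],"rotation":[0,0,0]},
])

```text
time: 25.33
position: [0.5427, 0.1441, 0.2665]
tool_rot: [-0.173, 1.555, 0.172]
ft_force: [0.2, -0.5, -0.8]
grip_width: 0.9
```

Run:
```python
from h import *
import json
s=get_state();print(w2st(s["position"]),s["time"])
im=get_image("wrist"); cv2.imwrite("pics/w_fin.png",im)
json.dump({k:list(map(float,s[k])) for k in("position","tool_rot")},open("w_fin.json","w"))
C=cam("wrist",s); p=proj(C,np.array([[*st2w(x,y),.092] for x in(.53,.59) for y in(-.04,.12)]))
x0,y0=np.maximum(p.min(0)-12,0).astype(int); x1,y1=(p.max(0)+12).astype(int)
f=min(400/(x1-x0),600/(y1-y0)); print(x0,y0,f)
w=cv2.resize(im[y0:y1,x0:x1],None,fx=f,fy=f,interpolation=2)
b=cv2.resize(get_image("side")[270:425,285:400],None,fx=3.4,fy=3.4,interpolation=2)
o=np.zeros((600,800,3),np.uint8); o[:w.shape[0],:w.shape[1]]=w[:600]; o[:b.shape[0],400:400+b.shape[1]]=b[:,:400]
cv2.imwrite("pics/c4.png",cv2.convertScaleAbs(o,alpha=1.8,beta=10))
```

```text
(np.float64(0.5609304886041586), np.float64(0.026153605682545294)) 25.3333
271 82 2.7649769585253456
```

View pics/c4.png

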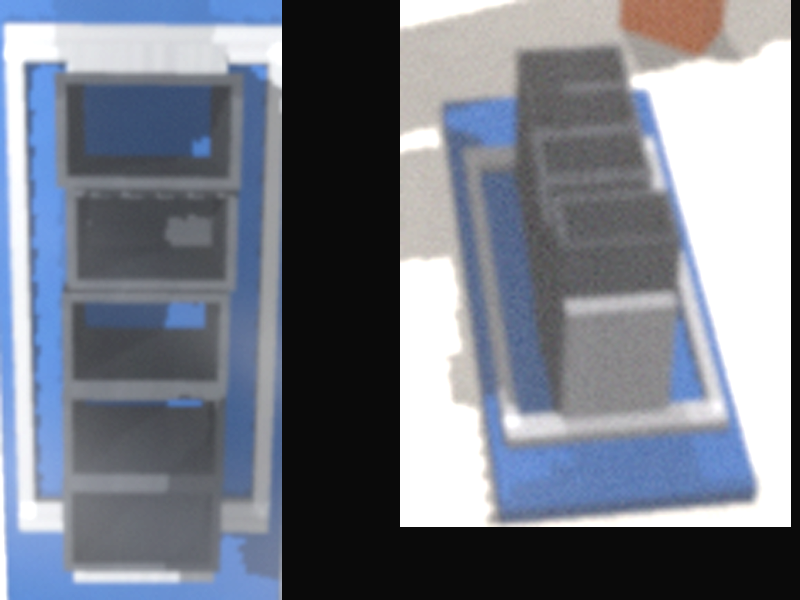

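Run:
```python
from h import *
import json
C=cam("wrist",json.load(open("w_fin.json")))
q=lambda x,y,z:np.round(np.array(w2st(cast(C,(271+x/2.765,82+y/2.765),z)[0]))*1000,1)
for n,z,L in [("tall",.112,[(57,76),(242,76),(57,186),(240,186)]),("spare",.092,[(69,196),(237,196),(69,290),(237,290)]),("a",.092,[(65,296),(226,296),(65,395),(224,395)]),("b",.092,[(65,400),(222,400)]),("c",.092,[(66,490),(220,490),(67,570),(218,570)])]:
    P=np.array([q(x,y,z) for x,y in L]); print(n,P.tolist(),"xc",P[:,0].mean().round(1))
im=cv2.imread("pics/w_fin.png"); g=cv2.cvtColor(im,cv2.COLOR_BGR2GRAY).astype(int)
for y in (110,165,168,170,180,200,212,235): print(y,round(q(0,(y-82)*2.765,.092)[1]),g[y,286:304].tolist(),g[y,346:364].tolist())
```

```text
tall [[537.3, 109.1], [586.0, 109.5], [536.7, 80.7], [586.3, 81.0]] xc 561.6
spare [[538.7, 76.2], [587.3, 76.5], [538.3, 48.9], [588.0, 49.2]] xc 563.1
a [[537.1, 47.1], [584.8, 47.4], [536.6, 16.8], [585.0, 17.0]] xc 560.9
b [[536.6, 15.2], [584.4, 15.4]] xc 560.5
c [[536.4, -13.9], [584.5, -13.8], [536.3, -41.0], [584.5, -40.9]] xc 560.4
110 109 [77, 76, 77, 75, 70, 66, 63, 63, 63, 64, 64, 63, 62, 63, 62, 61, 62, 61] [60, 60, 59, 60, 60, 60, 60, 60, 59, 59, 59, 60, 57, 52, 49, 49, 50, 52]
165 67 [79, 80, 79, 79, 78, 78, 77, 75, 72, 72, 71, 68, 59, 45, 40, 39, 40, 42] [54, 48, 41, 39, 39, 40, 48, 59, 65, 65, 61, 52, 48, 48, 48, 47, 48, 49]
168 64 [79, 79, 79, 79, 79, 78, 76, 72, 71, 72, 71, 68, 59, 47, 42, 41, 41, 41] [56, 49, 40, 39, 38, 43, 48, 59, 65, 66, 62, 52, 47, 47, 47, 48, 48, 49]
170 62 [78, 79, 78, 78, 78, 77, 75, 72, 71, 71, 71, 68, 59, 46, 42, 41, 41, 43] [49, 46, 40, 38, 38, 41, 47, 59, 65, 65, 61, 51, 49, 48, 47, 48, 47, 49]
180 54 [77, 76, 76, 75, 75, 77, 75, 74, 71, 71, 72, 70, 63, 48, 43, 42, 42, 42] [38, 39, 38, 38, 38, 42, 52, 63, 68, 65, 59, 52, 49, 49, 48, 49, 49, 49]
200 38 [76, 75, 75, 75, 74, 74, 73, 70, 69, 68, 63, 48, 37, 36, 35, 35, 37, 37] [48, 48, 50, 53, 62, 68, 70, 67, 59, 56, 57, 56, 56, 57, 57, 57, 56, 58]
212 28 [76, 76, 75, 76, 76, 74, 72, 69, 68, 67, 63, 52, 40, 38, 38, 36, 36, 36] [42, 43, 47, 52, 62, 68, 66, 63, 56, 55, 56, 56, 57, 58, 58, 59, 59, 62]
235 8 [78, 81, 81, 79, 79, 78, 79, 77, 74, 72, 67, 56, 48, 46, 45, 45, 46, 45] [38, 35, 38, 42, 46, 46, 46, 47, 47, 47, 47, 48, 49, 48, 48, 48, 49, 63]
```

Request:
play_rows([
  {"claw":0.1,"linear":[0.8,0.7,0],"rotation":[0,0,0]},
  {"claw":0.1,"linear":[0.8,0.6,0],"rotation":[0,0,0]},
  {"claw":0.1,"linear":[0.8,0.15,0],"rotation":[0,0,0]},
  {"claw":0.1,"linear":[0.6,0,0],"rotation":[0,0,0]},
  {"claw":0.1,"linear":[0.4,0,0],"rotation":[0,0,0]},
  {"claw":0.1,"linear":[0,0,0],"rotation":[0,0,0]},
  {"claw":0.1,"linear":[0,0,0],"rotation":[0,0,0]},
])

```text
time: 26.02
position: [0.5318, 0.1818, 0.1726]
tool_rot: [-0.175, 1.563, 0.176]
ft_force: [0.7, 1.2, 1.1]
grip_width: 0.902
```

Run:
```python
from h import *
plan((*st2w(.5608,.0636),.058),12.2)
```

```text
pos [0.5318 0.1818 0.1726] F [0.6727 1.1535 1.0862] w 78.5 t 26.02 q7 -0.34119410353682167
rot deg [ 0.604   0.0233 -0.0278] frac [ 0.0067  0.0003 -0.0003] | then shift mm [114.5852  -1.7586   2.5768] units [ 4.5834 -0.0703  0.1031]
```

Request:
play_rows([
  {"claw":0.1,"linear":[0.3,-0.07,0.1],"rotation":[0.007,0,0]},
  {"claw":0.1,"linear":[0.5,0,0],"rotation":[0,0,0]},
  {"claw":0.1,"linear":[0.5,0,0],"rotation":[0,0,0]},
  {"claw":0.1,"linear":[0.5,0,0],"rotation":[0,0,0]},
  {"claw":0.1,"linear":[0.5,0,0],"rotation":[0,0,0]},
  {"claw":0.1,"linear":[0.5,0,0],"rotation":[0,0,0]},
  {"claw":0.1,"linear":[0.5,0,0],"rotation":[0,0,0]},
  {"claw":0.1,"linear":[0.4,0,0],"rotation":[0,0,0]},
  {"claw":0.1,"linear":[0,0,0],"rotation":[0,0,0]},
  {"claw":0.1,"linear":[0,0,0],"rotation":[0,0,0]},
])

```text
time: 26.85
position: [0.5361, 0.1794, 0.0707]
tool_rot: [-0.163, 1.564, 0.164]
ft_force: [0.5, 0.6, -0.5]
grip_width: 0.902
```

Run:
```python
from h import *
plan((*st2w(.5608,.0636),.058),12.2)
```

```text
pos [0.5361 0.1794 0.0707] F [ 0.5293  0.5825 -0.4564] w 78.5 t 26.85 q7 -0.4302656706210848
rot deg [-0.2392  0.0507 -0.0293] frac [-0.0027  0.0006 -0.0003] | then shift mm [12.718   1.5432 -1.0682] units [ 0.5087  0.0617 -0.0427]
```

Request:
play_rows([
  {"claw":0.1,"linear":[0.15,0.05,-0.05],"rotation":[-0.003,0,0]},
  {"claw":0.1,"linear":[0.15,0,0],"rotation":[0,0,0]},
  {"claw":0.1,"linear":[0.15,0,0],"rotation":[0,0,0]},
  {"claw":0.1,"linear":[0,0,0],"rotation":[0,0,0]},
  {"claw":0.35,"linear":[0,0,0],"rotation":[0,0,0]},
  {"claw":0.35,"linear":[0,0,0],"rotation":[0,0,0]},
  {"claw":0.35,"linear":[0,0,0],"rotation":[0,0,0]},
], newtons=6)

```text
time: 27.43
position: [0.5361, 0.1814, 0.0604]
tool_rot: [-0.167, 1.559, 0.169]
ft_force: [-1.0, -0.1, -0.1]
grip_width: 0.752
```

Run:
```python
from h import *
print(w2st(get_state()["position"]))
plan((*st2w(.5608,.0636),.058),12.2)
```

```text
(np.float64(0.5622922391133084), np.float64(0.06397468794541293))
pos [0.5361 0.1814 0.0604] F [-0.9697 -0.057  -0.0737] w 65.4 t 27.43 q7 -0.43834459784218566
rot deg [ 0.0732  0.2802 -0.0282] frac [ 0.0008  0.0031 -0.0003] | then shift mm [ 2.446  -0.3747 -1.4922] units [ 0.0978 -0.015  -0.0597]
```

Request:
play_rows([
  {"claw":0.35,"linear":[0,0,-0.07],"rotation":[0,0,0]},
  {"claw":0.35,"linear":[0,0,0],"rotation":[0,0,0]},
  {"claw":0.35,"linear":[0,0,0],"rotation":[0,0,0]},
])

```text
time: 27.68
position: [0.5347, 0.181, 0.0611]
tool_rot: [-0.167, 1.558, 0.169]
ft_force: [-0.3, 0.9, -0.6]
grip_width: 0.657
```

Run:
```python
from h import *
print(w2st(get_state()["position"]))
plan((*st2w(.5608,.0636),.058),12.2)
```

```text
(np.float64(0.5608585717780523), np.float64(0.06391425020542904))
pos [0.5347 0.181  0.0611] F [-0.2789  0.9359 -0.6008] w 57.2 t 27.68 q7 -0.43751507970585385
rot deg [ 0.061   0.3507 -0.0139] frac [ 0.0007  0.0039 -0.0002] | then shift mm [ 3.109  -0.3143 -0.0586] units [ 0.1244 -0.0126 -0.0023]
```

Request:
play_rows([
  {"claw":0.35,"linear":[0,0,0],"rotation":[0,0.004,0]},
  {"claw":0.35,"linear":[0,0,0],"rotation":[0,0,0]},
  {"claw":0.6,"linear":[0,0,0],"rotation":[0,0,0]},
  {"claw":0.6,"linear":[0,0,0],"rotation":[0,0,0]},
  {"claw":0.6,"linear":[0,0,0],"rotation":[0,0,0]},
  {"claw":0.6,"linear":[0,0,0],"rotation":[0,0,0]},
], newtons=6)

```text
time: 28.18
position: [0.5351, 0.181, 0.0614]
tool_rot: [-0.168, 1.564, 0.168]
ft_force: [-0.5, 0.9, 0.4]
grip_width: 0.574
```

Run:
```python
from h import *
print(w2st(get_state()["position"]),w2st(get_state()["ft_force"]))
plan((*st2w(.5608,.0636),.058),12.2)
```

```text
(np.float64(0.5612456923202203), np.float64(0.06379472927625919)) (np.float64(-0.2599620541463796), np.float64(0.955882978880893))
pos [0.5351 0.181  0.0614] F [-0.4561  0.8794  0.3695] w 49.9 t 28.18 q7 -0.4372831129272539
rot deg [ 0.0453 -0.0069 -0.0141] frac [ 0.0005 -0.0001 -0.0002] | then shift mm [ 3.3788 -0.1947 -0.4457] units [ 0.1352 -0.0078 -0.0178]
```

Request:
play_rows([
  {"claw":0.4,"linear":[0,0,0],"rotation":[0,0,0]},
  {"claw":0.2,"linear":[0,0,0],"rotation":[0,0,0]},
  {"claw":0.1,"linear":[0,0,0],"rotation":[0,0,0]},
  {"claw":0.1,"linear":[0,0,0],"rotation":[0,0,0]},
  {"claw":0.1,"linear":[-0.2,0,0],"rotation":[0,0,0]},
  {"claw":0.1,"linear":[-0.4,0,0],"rotation":[0,0,0]},
  {"claw":0.1,"linear":[-0.8,0,0],"rotation":[0,0,0]},
  {"claw":0.1,"linear":[-0.8,0,0],"rotation":[0,0,0]},
  {"claw":0.1,"linear":[-1,0,0],"rotation":[0,0,0]},
  {"claw":0.1,"linear":[-1,0,0],"rotation":[0,0,0]},
])

```text
time: 29.02
position: [0.531, 0.18, 0.1676]
tool_rot: [-0.17, 1.576, 0.169]
ft_force: [0.5, 0.8, 0.1]
grip_width: 0.905
```

Request:
play_rows([
  {"claw":0.1,"linear":[-1,-0.4,0],"rotation":[0,0,0]},
  {"claw":0.1,"linear":[-1,-0.6,0],"rotation":[0,0,0]},
  {"claw":0.1,"linear":[-1,-0.6,0],"rotation":[0,0,0]},
  {"claw":0.1,"linear":[-0.3,0,0],"rotation":[0,0,0]},
  {"claw":0.1,"linear":[0,0,0],"rotation":[0,0,0]},
  {"claw":0.1,"linear":[0,0,0],"rotation":[0,0,0]},
  {"claw":0.1,"linear":[0,0,0],"rotation":[0,0,0]},
])

```text
time: 29.6
position: [0.5415, 0.1445, 0.2642]
tool_rot: [-0.173, 1.562, 0.174]
ft_force: [-0.4, -1.0, -0.3]
grip_width: 0.901
```

Run:
```python
from h import *
import json
s=get_state();print(w2st(s["position"]),s["time"])
im=get_image("wrist"); cv2.imwrite("pics/w_fin2.png",im)
json.dump({k:list(map(float,s[k])) for k in("position","tool_rot")},open("w_fin2.json","w"))
C=cam("wrist",s); p=proj(C,np.array([[*st2w(x,y),.092] for x in(.53,.59) for y in(-.04,.12)]))
x0,y0=np.maximum(p.min(0)-12,0).astype(int); x1,y1=(p.max(0)+12).astype(int)
f=2.7; print(x0,y0,f)
w=cv2.resize(im[y0:y1,x0:x1],None,fx=f,fy=f,interpolation=2)[:600,:400]
b=cv2.resize(get_image("scene")[260:400,340:505],None,fx=2.9,fy=2.9,interpolation=2)[:,:480]
o=np.zeros((600,800,3),np.uint8); o[:w.shape[0],:w.shape[1]]=w; o[:b.shape[0],320:320+b.shape[1]]=b
cv2.imwrite("pics/c5.png",cv2.convertScaleAbs(o,alpha=1.8,beta=10))
```

```text
(np.float64(0.5598390275448866), np.float64(0.026844048698234618)) 29.6
274 83 2.7
```

View pics/c5.png

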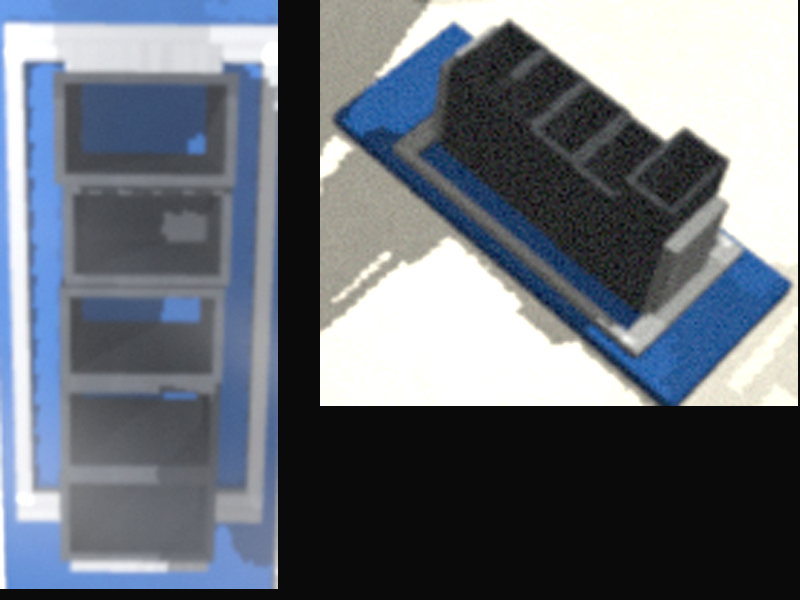

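Run:
```python
from h import *
print(get_state()["time"],get_state()["ft_force"],close_job())
```

```text
the job is handed in; nothing more can be done
29.7 [-0.21765467 -0.59411128  0.08888093] None
```

The spare now stands in the row directly to the right of the tall piece, and I handed the job in at 29.7 s of the 64 s allowed.

- **Nudging the row:** I slid the tall piece about 22 mm left until it met the left cheek, at about 7 N. I then pushed the three short ones about 9 mm right until they met the right cheek, at about 11 N. In the wrist picture the gap then measured 31.9 mm; 32 mm was expected.
- **Placing the spare:** It went down without touching its neighbours until it met the base plate. Contact came at a tool height of 54.0 mm, against 53.9 mm expected.
- **Lining it up:** Letting go left the spare about 1.5 to 2 mm out of line across the row. I gripped it again at 6 N and slid it back without lifting it.

The last wrist and scene pictures show all five pieces upright between the cheeks, with the arm clear and no force on the wrist. The spare still looks about 1 mm toward the far side; I judged that by eye, which is close to the picture's accuracy. I did not touch the tape roll, hammer, holed bar or orange look-alike.

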